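Pack the radio spares case and screw the lid on the tin

ROBOT

A 7-joint arm with a two-finger parallel gripper is mounted at the origin on the work surface. World frame = base frame: x ahead of the robot, y to its left, z up, the work surface at z = 0. Lengths are in m, angles in rad, forces in N, time in s.
With the tool pointing down it reaches from about 0.425 to 0.925 m from the base axis. Payload 6.8 kg.
Tool frame: the origin (TCP) lies at the very end of the fingers, on their centre line; the grasp point (between the pads) lies 19 mm behind it (bot.grip_depth is the distance from the TCP to the grasp point, in m); z points along the fingers, y is the line along which they close (so a half turn about z gives the same grasp; the last joint's range is limited). The gripper opens to 85 mm and grips with 20 to 120 N. Pads are 22 mm wide; open, the fingers measure 114 mm over their backs; the gripper's body (76 mm by 85 mm) begins 54 mm behind the grasp point. The pads swing forward as they close: fully open they stand 13 mm farther back than shut.
Start: joints at [1.236, 0.477, 0.022, 1.555, -0.011, 1.109, -0.083], TCP at [0.152, -0.658, 0.231] pointing down, gripper open.
Joint ranges: [-2.96, 2.96], [-0.34, 2.1], [-1.41, 1.46], [0.24, 2.44], [-1.37, 4.51], [0.17, 1.92], [-2.96, 2.96]. Speed limits (rad/s): [2.39, 2.39, 3.14, 3.14, 3.14, 3.14, 3.14].

INTERFACE

Orientations are given as a unit quaternion [x, y, z, w].
In Python, from bench import readout, cams, order, bot gives the robot as it stands.
- The arm moves only by the tool drive_tool, never from a script. Its argument "steps" is a list that holds one entry, the list of rows, each a list of 5 numbers: the opening, from 0 (shut) to 1 (fully open), then the shift along the tool's x, y, z in units of 30 mm (1.0 is 30 mm), then the turn about the tool's z in units of 5 degrees (1.0 is 5 degrees). A call has 1 to 12 rows; each row shifts and turns the commanded pose from where the row before left it, along the tool's axes as they then stand; what a row does not reach is not made up. A row lasts 1/12 s, in which the tool goes at most 41.7 mm and 7.16 degrees, less where a joint would pass 70% of its speed; a pose out of reach is approached as far as the arm can. A call is refused whole if a number of a shift passes 1 or a number of a turn 1, either way. A call with a gripper value outside its range is refused whole. The fingers move at their own pace and stop on an object; the grip force is fixed at half the most. Time passes only in rows, so rows that do not move let the fingers close. It gives the time, the measured TCP pose, the force, the opening and the grip force at its end, in the units of the state.
- readout.sense(): the state, without advancing time (a new reading comes with each control period).
- cams.capture(name): name is "scene" or "top" or "wrist"; returns the picture (400x640x3 uint8, red, green, blue); there is no depth.
- cams.calibration(name): a dict with "fx", "fy", "cx", "cy" (pixels), "k1" (the pictures are not rectified: a ray, as slopes to the right and down, at radius r is drawn at 1 + k1 r^2 times it, then the intrinsics apply), "cam_to_world" (4x4, takes a point from camera to world coordinates); the wrist camera has in their place "tool_from_camera" (4x4, takes a point from camera to tool coordinates, whose origin is the TCP and whose axes are the flange's). Camera axes: x right, y down, z forward; pixel columns grow to the right and rows downward; lengths in m; the calibration is good to about 2 mm. A picture is of the moment at which its call begins: read the wrist's pose just before it. calibration takes no time and is no camera call.
- order.close_job(): hands the job in; it is judged then, once.
The state is a dict: "time": time; "q": joint angles; "qvel": joint speeds; "tau": joint torques, N m; "tool_pos": TCP position; "orientation": TCP orientation; "contact_force": force on the tool from outside, world axes, zero at the start; "moment": the same for the moment, N m; "gripper_width": finger opening in m; "finger_force": force on a finger pad.
Only numpy, scipy, OpenCV 4.12 (cv2) and the standard library are available. Lean on these libraries where they do the work, as an engineer would, in place of code of your own. Each camera call takes 0.05 s, during which the arm holds its last target. There are 200 camera calls.

TASK

Pack the spares case: press every valve on the desk, base down, fully home into a round cutout of the foam, one to a cutout, and press the square green tin fully home into the square cutout. Close the tin with its lid: set the lid level on the threaded neck with its white stripe a little clockwise (seen from above) of the tin's white stripe, turn it backwards (anticlockwise) just past the tin's stripe until it drops into the thread, then screw it down clockwise until it stops. Leave the choke, the brass clamp ring and the cream dial knob where they are.

Things in the scene. Friction and masses are not known exactly. Their poses are not given: they have to be found in the camera images.
- case: open aluminium case, fixed, 162 (x) x 254 (y) mm, 64 mm high, filled with grey foam whose top face is 61 mm above the desk; origin under its centre, z up. The foam has four round cutouts and one square one, all 45 mm deep
- cutout0 (a point): centre of the mouth (in the foam's top face) of a round cutout 37 mm wide, 45 mm deep. The four lie on a 66 mm square. Three springy foam ribs in each leave a 29.6 mm circle that grips a valve's base from about 14 mm down: it then takes a push of about 5 to 12 N until the valve stands on the bottom. Axes as the case's
- cutout1 (a point): like cutout0, 66 mm from it along the case's x
- cutout2 (a point): like cutout0, 66 mm from it along the case's -y
- cutout3 (a point): like cutout0, the fourth of the square
- tin_cutout (a point): centre of the mouth (in the foam's top face) of the square cutout, 67 x 67 mm, 45 mm deep, sides along the case's x and y; a springy rib in the middle of each side leaves 59.6 mm; the tin needs a push of about 10 to 20 N until it stands on the bottom, its centre then 11 mm above this point. Held so, it cannot turn
- valve0_mid (a point): centre (47.5 mm above the underside) of a clear glass valve standing on the desk: dark bakelite base 32 mm in diameter up to 36 mm, glass bulb 29.6 mm in diameter from 36 to 82 mm, tip at 95 mm; 70 g, z up its axis. May be absent
- valve1_mid (a point): like valve0_mid, another valve; may be absent
- valve2_mid (a point): like valve0_mid, another valve; may be absent
- valve3_mid (a point): like valve0_mid, another valve; may be absent
- tin_mid (a point): centre (56 mm above the underside) of the green tin of grid caps: square body 62 x 62 mm (foot stepped in), 92 mm high to its flat shoulder, then a neck 42 mm in diameter, tapering to 38 mm at the rim at 112 mm; about 0.35 kg. x points to the white stripe in the middle of one side (on the side's upper part and on the shoulder), y to the next side, z up
- tin_rim (a point): centre of the neck's rim, 56 mm above tin_mid. Round the neck, 48 mm over all, runs a right-hand three-start thread, 18 mm of travel to a turn, 6 mm from thread to thread; one start lies at the white stripe, the others 120 degrees either way
- lid_mid (a point): centre (13 mm above the underside) of the tin's green screw lid, 54 mm in diameter and 26 mm high, lying open side down on the desk; about 60 g. Its x axis points to the white stripe on its top and side; z up. Three lugs inside the skirt, one at the stripe, each 20 degrees wide. Fully down, this point is 51 mm above tin_mid
- lid_stripe (a point): the lid's stripe on its side, 27 mm from the axis. lid_mid stands 60 to 62 mm above tin_mid while the lugs ride on the thread (stripe 5 to 40 degrees clockwise of the tin's). Let go with the stripe 15 to 35 degrees anticlockwise, it falls to about 57. Clockwise it then sinks 0.05 mm per degree, meets the rim at 95 degrees and is tight at about 130
- choke_mid (a point): centre of the rust-spotted steel choke, 84 x 46 mm and 53 mm high: leave alone
- clamp_ring_mid (a point): centre of the brass clamp ring, 68 mm outside, 14 mm high, lying flat: leave alone
- dial_knob_mid (a point): centre of the cream bakelite dial knob, 64 mm in diameter and 28 mm high: leave alone
There are look-alikes about, which are no part of the job. What is shaped like the part that bears valve0_mid but brown is not meant.

How it is judged:
On the way, in this order (a step that is already met when the one before it is completed fails the run):
1. the lid rests level on the tin's neck on top of the thread, its stripe 4 to 75 degrees clockwise (seen from above) of the tin's stripe (horizontal distance between lid_mid and tin_mid below 0.004 m and angle between lid_mid's own z axis and vertical below 0.1 rad and z of lid_mid in the frame of tin_mid between 0.0565 and 0.0645 m and x of lid_stripe in the frame of tin_mid above 0.007 m and y of lid_stripe in the frame of tin_mid below -0.0019 m), for 0.2 s.
2. turned back anticlockwise, the lid has dropped about 6 mm into the thread, its stripe 4 to 42 degrees anticlockwise of the tin's stripe (horizontal distance between lid_mid and tin_mid below 0.004 m and angle between lid_mid's own z axis and vertical below 0.1 rad and z of lid_mid in the frame of tin_mid between 0.0535 and 0.0588 m and x of lid_stripe in the frame of tin_mid above 0.02 m and y of lid_stripe in the frame of tin_mid above 0.0019 m), for 0.2 s.
At the end, for the whole second after the job is handed in: valves present: in round cutouts, centred to 6 mm, upright to 5 degrees, home to 3.5 mm; tin in the square cutout to 5 mm, home to 3.5 mm; lid level, within 1.3 mm of the rim, stripe over 105 degrees clockwise of the tin's; choke, ring and knob within 35 mm of their start (((horizontal distance between valve0_mid and cutout0 below 0.006 m and angle between valve0_mid's own z axis and vertical below 0.09 rad and z of valve0_mid in the frame of cutout0 below 0.006 m) or (horizontal distance between valve0_mid and cutout1 below 0.006 m and angle between valve0_mid's own z axis and vertical below 0.09 rad and z of valve0_mid in the frame of cutout1 below 0.006 m) or (horizontal distance between valve0_mid and cutout2 below 0.006 m and angle between valve0_mid's own z axis and vertical below 0.09 rad and z of valve0_mid in the frame of cutout2 below 0.006 m) or (horizontal distance between valve0_mid and cutout3 below 0.006 m and angle between valve0_mid's own z axis and vertical below 0.09 rad and z of valve0_mid in the frame of cutout3 below 0.006 m)) and ((horizontal distance between valve1_mid and cutout0 below 0.006 m and angle between valve1_mid's own z axis and vertical below 0.09 rad and z of valve1_mid in the frame of cutout0 below 0.006 m) or (horizontal distance between valve1_mid and cutout1 below 0.006 m and angle between valve1_mid's own z axis and vertical below 0.09 rad and z of valve1_mid in the frame of cutout1 below 0.006 m) or (horizontal distance between valve1_mid and cutout2 below 0.006 m and angle between valve1_mid's own z axis and vertical below 0.09 rad and z of valve1_mid in the frame of cutout2 below 0.006 m) or (horizontal distance between valve1_mid and cutout3 below 0.006 m and angle between valve1_mid's own z axis and vertical below 0.09 rad and z of valve1_mid in the frame of cutout3 below 0.006 m)) and ((horizontal distance between valve2_mid and cutout0 below 0.006 m and angle between valve2_mid's own z axis and vertical below 0.09 rad and z of valve2_mid in the frame of cutout0 below 0.006 m) or (horizontal distance between valve2_mid and cutout1 below 0.006 m and angle between valve2_mid's own z axis and vertical below 0.09 rad and z of valve2_mid in the frame of cutout1 below 0.006 m) or (horizontal distance between valve2_mid and cutout2 below 0.006 m and angle between valve2_mid's own z axis and vertical below 0.09 rad and z of valve2_mid in the frame of cutout2 below 0.006 m) or (horizontal distance between valve2_mid and cutout3 below 0.006 m and angle between valve2_mid's own z axis and vertical below 0.09 rad and z of valve2_mid in the frame of cutout3 below 0.006 m)) and ((horizontal distance between valve3_mid and cutout0 below 0.006 m and angle between valve3_mid's own z axis and vertical below 0.09 rad and z of valve3_mid in the frame of cutout0 below 0.006 m) or (horizontal distance between valve3_mid and cutout1 below 0.006 m and angle between valve3_mid's own z axis and vertical below 0.09 rad and z of valve3_mid in the frame of cutout1 below 0.006 m) or (horizontal distance between valve3_mid and cutout2 below 0.006 m and angle between valve3_mid's own z axis and vertical below 0.09 rad and z of valve3_mid in the frame of cutout2 below 0.006 m) or (horizontal distance between valve3_mid and cutout3 below 0.006 m and angle between valve3_mid's own z axis and vertical below 0.09 rad and z of valve3_mid in the frame of cutout3 below 0.006 m)) and horizontal distance between tin_mid and tin_cutout below 0.005 m and angle between tin_mid's own z axis and vertical below 0.06 rad and z of tin_mid in the frame of tin_cutout below 0.0145 m and horizontal distance between lid_mid and tin_mid below 0.004 m and angle between lid_mid's own z axis and vertical below 0.1 rad and z of lid_mid in the frame of tin_mid between 0.048 and 0.0523 m and x of lid_stripe in the frame of tin_mid below -0.007 m and y of lid_stripe in the frame of tin_mid below 0.004 m and distance of each of choke_mid, clamp_ring_mid, dial_knob_mid from where it was at the start of the episode below 0.035 m); the robot touches nothing.
It fails at once if a bystander (choke, clamp ring or dial knob) is pushed more than 35 mm (distance of any of choke_mid, clamp_ring_mid, dial_knob_mid from where it was at the start of the episode above 0.035 m).
Of valve0, valve1, valve2, valve3 only 2 to 4 are there at a start; the rules pass over those that are not, and their reading is None.
At some moment in a run one of lid, tin may be knocked a few centimetres aside while the robot is not near it.
It also fails if it takes over 210 s, if anything falls off the work surface, if the arm or the gripper's body presses on something with over 40 N, if the wrist force passes 120 N, or if a joint passes its speed limit or range.

## Working session

There is one attempt and no reset: what is moved stays moved. The work goes in short steps, Python scripts to look and compute and a tool call to move; the robot and the scene stay as the last step left them, time stands still between calls to the robot, and variables do not carry over. Pictures are saved under pics/ and viewed, at most 14 in all, crops included, and the job is handed in when it is done.

Besides the shell and the picture viewer there is one more tool, called after "Call:" as name([rows], argument=value, ...), one row to a line, values as JSON. drive_tool: Moves the arm, as the interface text tells. Its arguments: {"type":"object","properties":{"steps":{"type":"array"}},"required":["steps"]}

```bash
ls; mkdir -p pics
cat > h.py <<'E'
import numpy as np, cv2
from scipy.spatial.transform import Rotation as R
from bench import readout, cams, order, bot
def ray(name,px,st=None):
    c=cams.calibration(name)
    K=np.array([[c['fx'],0,c['cx']],[0,c['fy'],c['cy']],[0,0,1.]])
    # distort: r_d = r(1+k1 r^2)
    p=cv2.undistortPoints(np.array(px,float).reshape(-1,1,2),K,np.array([c['k1'],0,0,0.])).reshape(-1,2)
    if name=='wrist':
        st=st or readout.sense()
        T=np.eye(4);T[:3,:3]=R.from_quat(st['orientation']).as_matrix();T[:3,3]=st['tool_pos']
        M=T@np.array(c['tool_from_camera'])
    else: M=np.array(c['cam_to_world'])
    d=np.c_[p,np.ones(len(p))]@M[:3,:3].T
    return M[:3,3],d
def onz(name,px,z,st=None):
    o,d=ray(name,px,st)
    return o+d*((z-o[2])/d[:,2])[:,None]
def proj(name,P,st=None):
    c=cams.calibration(name)
    if name=='wrist':
        st=st or readout.sense()
        T=np.eye(4);T[:3,:3]=R.from_quat(st['orientation']).as_matrix();T[:3,3]=st['tool_pos']
        M=T@np.array(c['tool_from_camera'])
    else: M=np.array(c['cam_to_world'])
    q=(np.atleast_2d(P)-M[:3,3])@M[:3,:3]
    s=q[:,:2]/q[:,2:];s=s*(1+c['k1']*(s**2).sum(1))[:,None]
    return s*[c['fx'],c['fy']]+[c['cx'],c['cy']]
def snap(name,fn):
    st=readout.sense();im=cams.capture(name);cv2.imwrite('pics/'+fn,im[:,:,::-1]);return im,st
def state():
    s=readout.sense();print({k:np.round(s[k],3).tolist() for k in('time','tool_pos','orientation','contact_force','gripper_width','finger_force')})
    return s
E
python3 - <<'E'
from h import *
s=state()
for n in('scene','top','wrist'):
    snap(n,n+'0.png');c=cams.calibration(n);print(n,{k:np.round(v,3).tolist() for k,v in c.items()})
print(R.from_quat(s['orientation']).as_matrix().round(3))
E
```

```text
pics
{'time': 0.0, 'tool_pos': [0.152, -0.657, 0.23], 'orientation': [0.994, 0.113, -0.0, -0.001], 'contact_force': [-0.399, 0.219, 0.389], 'gripper_width': 0.085, 'finger_force': 0.0}
scene {'fx': 460.626, 'fy': 460.626, 'cx': 317.976, 'cy': 202.582, 'k1': 0.001, 'cam_to_world': [[-0.324, 0.596, -0.735, 1.398], [0.946, 0.196, -0.258, 0.29], [-0.01, -0.779, -0.627, 0.793], [0.0, 0.0, 0.0, 1.0]]}
top {'fx': 503.431, 'fy': 503.431, 'cx': 312.304, 'cy': 194.976, 'k1': -0.02, 'cam_to_world': [[-0.0, -0.998, 0.059, 0.478], [-1.0, 0.001, 0.012, -0.02], [-0.013, -0.059, -0.998, 1.433], [0.0, 0.0, 0.0, 1.0]]}
wrist {'fx': 359.995, 'fy': 359.995, 'cx': 322.858, 'cy': 196.57, 'k1': -0.027, 'tool_from_camera': [[-0.001, -0.962, -0.273, 0.068], [1.0, -0.001, -0.0, -0.0], [-0.0, -0.273, 0.962, -0.143], [0.0, 0.0, 0.0, 1.0]]}
[[ 0.974  0.225 -0.001]
 [ 0.225 -0.974  0.002]
 [-0.    -0.002 -1.   ]]
```

View pics/top0.png

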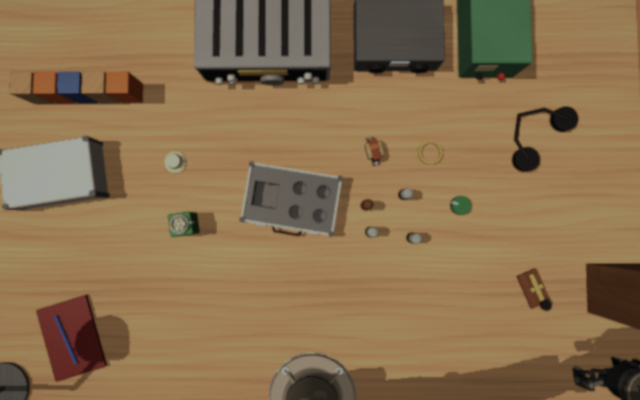

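View pics/scene0.png

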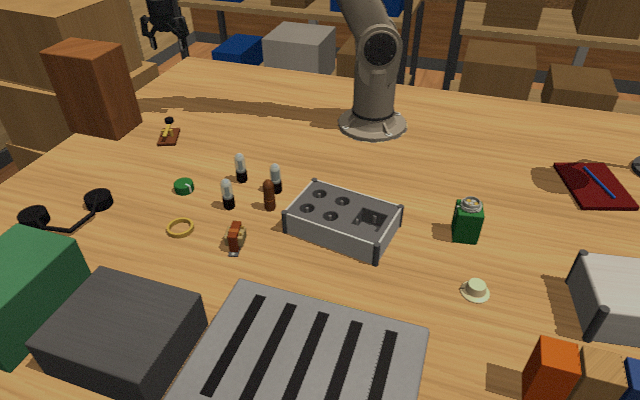

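The top view shows three clear valves at about (405,194), (372,231) and (415,238). The tin is at (183,223), the lid at (461,205) and the case at (291,199).

Things that could be mistaken for the targets:
- **Valve:** the brown one at (367,204) is a look-alike, so I skip it.
- **Lid:** the ring at (430,153) and the knob at (175,161) are bystanders.
- **Tin:** the big green box at (495,40) is not the tin.

I'll check this in one close crop.

Run:
```python
from h import *
t=cv2.imread('pics/top0.png')
a=cv2.resize(t[175:255,235:485],None,fx=3.2,fy=3.2,interpolation=cv2.INTER_CUBIC)
b=cv2.resize(t[200:245,155:215],None,fx=5,fy=5,interpolation=cv2.INTER_CUBIC)
o=np.zeros((a.shape[0]+b.shape[0],a.shape[1],3),np.uint8);o[:a.shape[0]]=a;o[a.shape[0]:,:b.shape[1]]=b
s=cv2.imread('pics/scene0.png')[145:215,165:290];s=cv2.resize(s,None,fx=3.2,fy=3.2);o[a.shape[0]:a.shape[0]+s.shape[0],310:310+s.shape[1]]=s[:o.shape[0]-a.shape[0]]
cv2.imwrite('pics/c1.png',o)
hsv=cv2.cvtColor(t,cv2.COLOR_BGR2HSV)
m=cv2.inRange(hsv,(40,90,20),(95,255,255))
n,l,st,c=cv2.connectedComponentsWithStats(m)
for i in range(1,n):
    if st[i,4]>60: print(st[i],c[i].round(1))
print('lid',onz('top',[c for c in [(461,205)]],0.026))
print('valve tops (z .08)',onz('top',[(405,194),(372,231),(415,238)],0.08).round(3).tolist())
print('tin rim',onz('top',[(179,224)],.112).round(3))
print('case corners z.064',onz('top',[(251,164),(341,179),(333,234),(243,221)],.064).round(3).tolist())
print('holes',onz('top',[(300,187),(324,192),(319,215),(295,211),(266,195)],.061).round(3).tolist())
```

```text
[ 458    0   71   77 1327] [476.9  46.5]
[451 197  20  17 234] [461.3 205.3]
[180 212  18  23 180] [190.9 223.4]
lid [[ 0.53262546 -0.41739607  0.026     ]]
valve tops (z .08) [[0.56, -0.252, 0.08], [0.461, -0.163, 0.08], [0.442, -0.278, 0.08]]
tin rim [[0.48  0.348 0.112]]
case corners z.064 [[0.644, 0.165, 0.064], [0.602, -0.081, 0.064], [0.453, -0.059, 0.064], [0.488, 0.186, 0.064]]
holes [[0.581, 0.031, 0.061], [0.567, -0.035, 0.061], [0.504, -0.021, 0.061], [0.515, 0.044, 0.061], [0.559, 0.124, 0.061]]
```

View pics/c1.png

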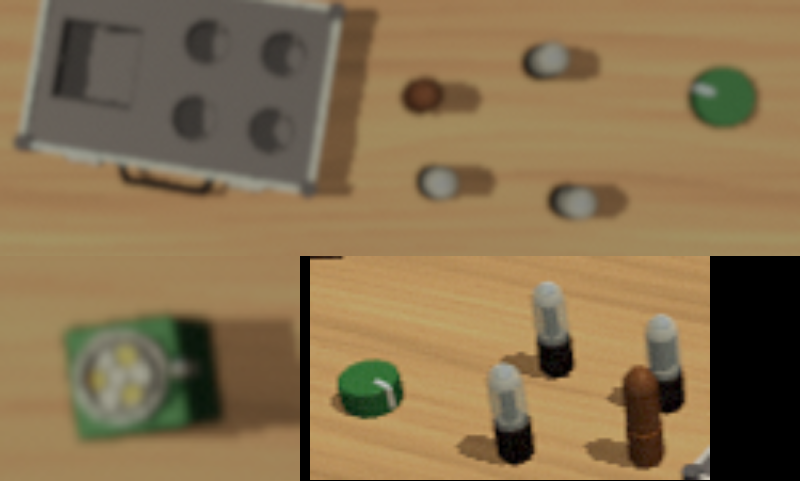

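The crop confirms three clear valves with dark bases, the brown dummy, the lid with its stripe to the left and slightly up, and the tin with its stripe to the right. I'll move above the valves now.

Call:
drive_tool([
  [[1,0.9,-0.7,-0.3,0],[1,0.9,-0.7,-0.3,0],[1,0.9,-0.7,-0.3,0],[1,0.9,-0.7,-0.3,0],[1,0.9,-0.7,-0.3,0],[1,0.9,-0.7,-0.3,0],[1,0.9,-0.7,-0.3,0],[1,0.9,-0.7,-0.3,0],[1,0.9,-0.7,-0.3,0],[1,0.9,-0.7,-0.3,0],[1,0.9,-0.7,-0.3,0],[1,0.9,-0.7,-0.3,0]],
])

```text
time: 1.15
tool_pos: [0.4114, -0.3378, 0.3396]
orientation: [0.994, 0.113, -0.0, -0.0]
contact_force: [0.6, -0.5, 0.3]
gripper_width: 0.0856
finger_force: 0.0
```

Call:
drive_tool([
  [[1,0.9,-0.7,-0.3,0],[1,0.9,-0.7,-0.3,0],[1,0.9,-0.7,-0.3,0],[1,0.9,-0.7,-0.3,0],[1,0,0,0,0.9],[1,0,0,0,0.9],[1,0,0,0,0.8],[1,0,0,0,0]],
])

```text
time: 1.82
tool_pos: [0.4971, -0.233, 0.375]
orientation: [1.0, -0.001, -0.0, -0.0]
contact_force: [-0.2, -0.4, -0.2]
gripper_width: 0.0855
finger_force: 0.0
```

```bash
cat >> h.py <<'E'
def plan(x,y,z,yaw=None,s=None):
    "yaw: world angle (deg) of tool x axis. Prints turn (first) then shift in units, after turn"
    s=s or readout.sense();M=R.from_quat(s['orientation']).as_matrix()
    y0=np.degrees(np.arctan2(M[1,0],M[0,0]))
    if yaw is None: yaw=y0
    d=(yaw-y0+180)%360-180
    a=np.radians(yaw);w=np.array([x,y,z])-s['tool_pos']
    print('plan: yaw now %.1f q7 %.2f turn %.2f units, shift x %.2f y %.2f z %.2f'%(y0,s['q'][6],-d/5,(w[0]*np.cos(a)+w[1]*np.sin(a))/.03,(w[0]*np.sin(a)-w[1]*np.cos(a))/.03,-w[2]/.03))
E
python3 - <<'E'
from h import *
s=state();plan(.5,-.23,.35,0);snap('wrist','w1.png')
E
```

```text
{'time': 1.817, 'tool_pos': [0.497, -0.233, 0.375], 'orientation': [1.0, -0.001, -0.0, -0.0], 'contact_force': [-0.241, -0.375, -0.234], 'gripper_width': 0.085, 'finger_force': 0.0}
plan: yaw now -0.1 q7 -1.29 turn -0.02 units, shift x 0.10 y -0.10 z 0.83
```

View pics/w1.png

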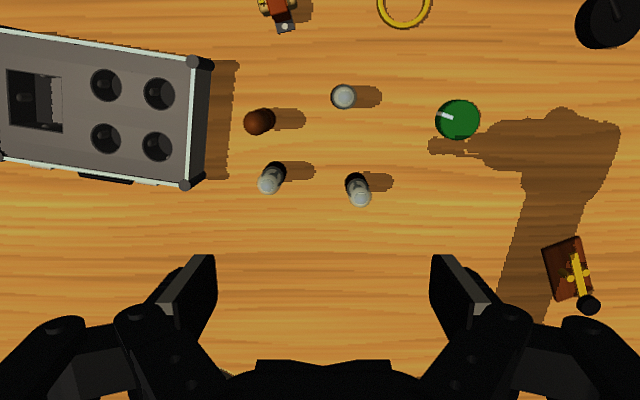

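The wrist view shows valve domes at about (343,97), (268,184) and (359,195), the lid at (457,119) and the holes at (106,85), (159,94), (106,138) and (157,147). I'll measure these.

Run:
```python
from h import *
s=readout.sense()
im=cv2.imread('pics/w1.png');hsv=cv2.cvtColor(im,cv2.COLOR_BGR2HSV)
print('valves',onz('wrist',[(343,97),(268,184),(359,195)],.082,s).round(4).tolist())
g=(hsv[:,:,1]<70)&(hsv[:,:,2]>90)
g=cv2.morphologyEx(g.astype(np.uint8),cv2.MORPH_OPEN,np.ones((3,3)))
n,l,st,c=cv2.connectedComponentsWithStats(g)
for i in range(1,n):
    if 80<st[i,4]<3000: print('grey',st[i],c[i].round(1),onz('wrist',[c[i]],.082,s).round(4))
# holes: threshold dark inside the foam
v=hsv[:,:,2]; m=(v<70).astype(np.uint8);m[:, 200:]=0
print('foam v',v[120,130],v[85,106])
n,l,st,c=cv2.connectedComponentsWithStats(m)
for i in range(1,n):
    if 200<st[i,4]<4000: print('dark',st[i],c[i].round(1))
H=onz('wrist',[(106,85),(159,94),(106,138),(157,147)],.061,s);print('holes',H.round(4).tolist(),H.mean(0))
gm=cv2.inRange(hsv,(40,90,20),(95,255,255));gm[:, :400]=0
n,l,st,c=cv2.connectedComponentsWithStats(gm);i=1+st[1:,4].argmax();print('lid',st[i],c[i],onz('wrist',[c[i]],.02,s))
for p in proj('wrist',[[.5,-.23,0]],s):print(p)
crop=cv2.resize(im[20:190,0:215],None,fx=3.5,fy=3.5,interpolation=cv2.INTER_CUBIC);cv2.imwrite('pics/c2.png',crop)
```

```text
valves [[0.5625, -0.2566, 0.082], [0.4578, -0.1646, 0.082], [0.4436, -0.2785, 0.082]]
grey [333  87  21  20 336] [343.4  96.5] [[ 0.5631 -0.257   0.082 ]]
grey [259 172  18  20 267] [267.6 182.6] [[ 0.4596 -0.1643  0.082 ]]
grey [349 184  20  21 294] [358.7 194.5] [[ 0.4443 -0.2781  0.082 ]]
grey [160 303  12  12 104] [166.5 307.7] [[ 0.2806 -0.0155  0.082 ]]
grey [474 303  13  12 114] [479.  307.8] [[ 0.2807 -0.4503  0.082 ]]
foam v 111 24
dark [179  56  21 135 988] [195.  134.2]
dark [   6   69   57   65 2581] [ 30.3 100.8]
dark [ 90  69  32  33 809] [105.4  84.9]
dark [143  77  32  33 800] [158.8  93.3]
dark [ 90 123  31  31 722] [105.2 138.2]
dark [142 132  30  30 705] [156.6 146.3]
dark [ 78 172  56  13 231] [105.6 178.2]
holes [[0.5778, 0.0329, 0.061], [0.5666, -0.0316, 0.061], [0.5131, 0.0432, 0.061], [0.5013, -0.0212, 0.061]] [0.53967468 0.00582352 0.061     ]
lid [ 435  100   45   40 1318] [457.96358118 119.61608498] [[ 0.53281618 -0.4169547   0.02      ]]
[320.74886223 141.67928836]
```

View pics/c2.png

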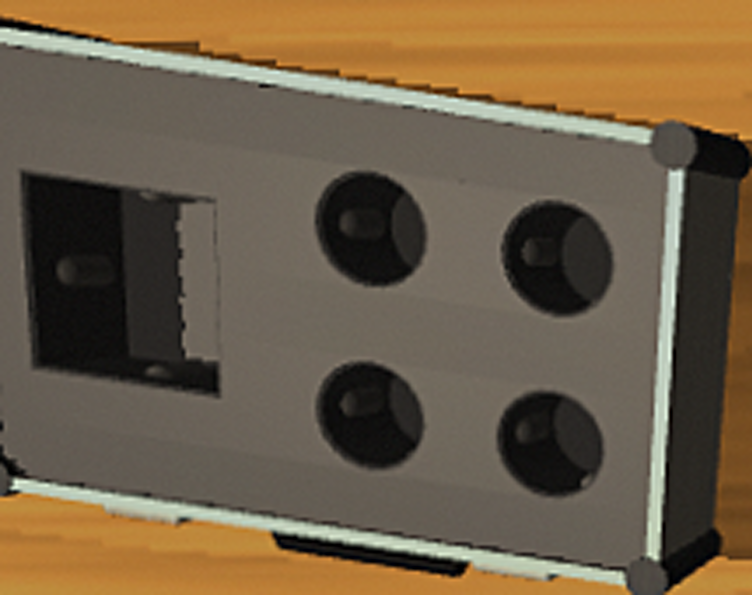

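The holes are clear and the case yaw is about -9.5°. I'll pick valve A at (0.563,-0.257).

Call:
drive_tool([
  [[1,0.75,0.28,0.8,0],[1,0.75,0.28,0.8,0],[1,0.7,0.24,0.8,0],[1,0,0,0.95,0],[1,0,0,0.95,0],[1,0,0,0.95,0],[1,0,0,0.95,0],[1,0,0,0.95,0],[1,0,0,0.95,0],[1,0,0,0.95,0],[1,0,0,0.95,0],[1,0,0,0,0]],
])

```text
time: 2.87
tool_pos: [0.559, -0.256, 0.0696]
orientation: [1.0, 0.001, -0.005, -0.002]
contact_force: [-0.3, 0.3, 0.3]
gripper_width: 0.0854
finger_force: 0.0
```

Run:
```python
from h import *
s=state();plan(.563,-.257,.051,0)
im,s=snap('wrist','w2.png')
print(proj('wrist',[[.563,-.257,.082]],s))
```

```text
{'time': 2.867, 'tool_pos': [0.559, -0.256, 0.07], 'orientation': [1.0, 0.001, -0.005, -0.002], 'contact_force': [-0.297, 0.329, 0.267], 'gripper_width': 0.085, 'finger_force': 0.0}
plan: yaw now 0.1 q7 -1.38 turn 0.02 units, shift x 0.13 y 0.03 z 0.62
[[325.24208509 263.23371334]]
```

View pics/w2.png

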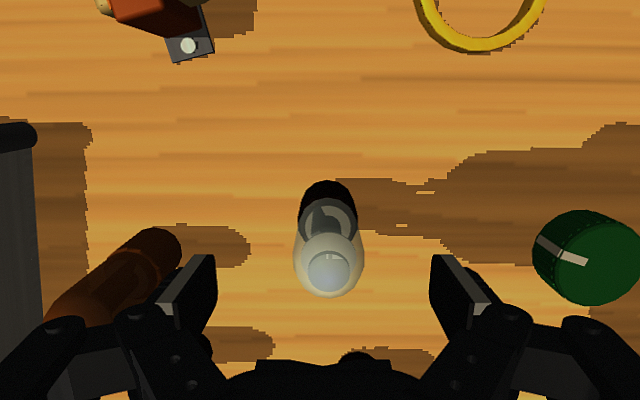

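The dome is at (329,261), as predicted, and the brown dummy stays clear to the left. I'll go down, grip and lift.

Call:
drive_tool([
  [[1,0.1,0,0.6,0],[1,0,0,0,0],[0,0,0,0,0],[0,0,0,0,0],[0,0,0,0,0],[0,0,0,0,0],[0,0,0,0,0],[0,0,0,0,0],[0,0,0,-0.3,0],[0,0,0,-0.8,0],[0,0,0,-0.9,0],[0,0,0,-0.9,0]],
])

```text
time: 3.92
tool_pos: [0.5655, -0.2569, 0.1453]
orientation: [1.0, 0.0, -0.001, -0.0]
contact_force: [1.0, -1.0, 0.1]
gripper_width: 0.0278
finger_force: 59.2
```

Call:
drive_tool([
  [[0,0.04,-0.5,-0.1,0],[0,0.04,-0.9,0,0],[0,0.04,-0.95,0,0],[0,0.04,-0.95,0,0],[0,0.04,-0.95,0,0],[0,0.04,-0.95,0,0],[0,0.04,-0.95,0,0],[0,0.04,-0.95,0,0],[0,0.04,-0.9,0,0],[0,0.04,-0.9,0,0],[0,0,-0.75,0,0],[0,0,0,0,0]],
])

```text
time: 4.92
tool_pos: [0.5775, 0.0396, 0.1476]
orientation: [1.0, 0.004, 0.0, -0.002]
contact_force: [0.9, 1.1, -0.3]
gripper_width: 0.028
finger_force: 59.2
```

Run:
```python
from h import *
s=state();plan(.578,.033,.11,0)
im,s=snap('wrist','w3.png')
```

```text
{'time': 4.917, 'tool_pos': [0.578, 0.04, 0.148], 'orientation': [1.0, 0.004, 0.0, -0.002], 'contact_force': [0.907, 1.099, -0.261], 'gripper_width': 0.028, 'finger_force': 59.233}
plan: yaw now 0.5 q7 -1.88 turn 0.09 units, shift x 0.02 y 0.22 z 1.25
```

View pics/w3.png

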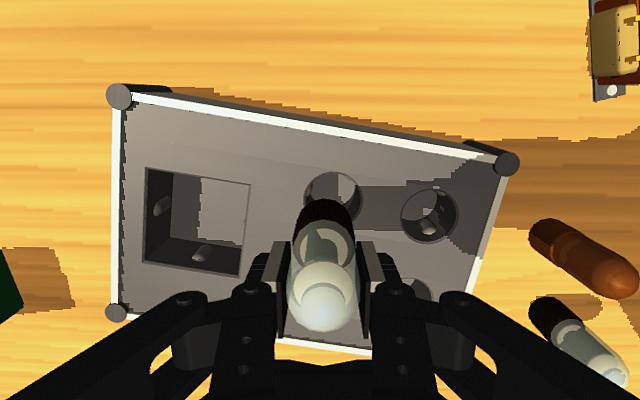

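This nearer view shows the square cutout at (145,168), (251,184), (239,275) and (143,260), H1 at (429,215), and the valve held upright. I'll refine the case pose from it.

Run:
```python
from h import *
s=readout.sense()
P=onz('wrist',[(145,168),(251,184),(239,275),(143,260)],.061,s);print(P.round(4).tolist(),'centre',P.mean(0).round(4))
print([np.linalg.norm(P[i]-P[i-1]).round(4) for i in range(4)])
d=P[0]-P[1];e=P[1]-P[2];print('yaw from',np.degrees(np.arctan2(-d[0],d[1])),np.degrees(np.arctan2(e[1],e[0])))
d=P[3]-P[2];e=P[0]-P[3];print(np.degrees(np.arctan2(-d[0],d[1])),np.degrees(np.arctan2(e[1],e[0])))
print('H1',onz('wrist',[(429,215)],.061,s).round(4))
C=onz('wrist',[(119,97),(507,162)],.064,s);print(C.round(4),np.degrees(np.arctan2(-(C[0]-C[1])[0],(C[0]-C[1])[1])),np.linalg.norm(C[0]-C[1]))
print(proj('wrist',[[.578,.033,.061]],s))
g=cv2.cvtColor(cv2.imread('pics/w3.png'),cv2.COLOR_BGR2GRAY)
cv2.imwrite('pics/c3.png',cv2.resize(cv2.imread('pics/w3.png')[150:290,120:480],None,fx=2.2,fy=2.2,interpolation=cv2.INTER_CUBIC))
```

```text
[[0.5997, 0.1526, 0.061], [0.5892, 0.0837, 0.061], [0.5229, 0.0956, 0.061], [0.5339, 0.1628, 0.061]] centre [0.5614 0.1237 0.061 ]
[np.float64(0.0665), np.float64(0.0697), np.float64(0.0674), np.float64(0.068)]
yaw from -8.626710085292691 -10.171998576591648
-9.32517861142238 -8.783943405987502
H1 [[ 0.5684 -0.0349  0.061 ]]
[[ 0.6445  0.1616  0.064 ]
 [ 0.6053 -0.0812  0.064 ]] -9.164542983592574 0.24591706605613586
[[328.16728804 200.80214956]]
```

Call:
drive_tool([
  [[0,0.03,0.05,0,0],[0,0,0,0,0],[0,0,0,0,0]],
])

```text
time: 5.22
tool_pos: [0.5791, 0.0291, 0.1472]
orientation: [1.0, -0.001, -0.0, 0.0]
contact_force: [0.2, 0.3, -0.8]
gripper_width: 0.0278
finger_force: 59.2
```

Call:
drive_tool([
  [[0,0,-0.06,0.4,0],[0,0,0,0.6,0],[0,0,0,0.5,0],[0,0,0,0.2,0],[0,0,0,0.2,0],[0,0,0,0.2,0],[0,0,0,0.2,0],[0,0,0,0.2,0],[0,0,0,0.2,0],[0,0,0,0.1,0],[0,0,0,0,0],[0,0,0,0,0]],
])

```text
time: 6.22
tool_pos: [0.586, 0.0336, 0.0712]
orientation: [1.0, -0.0, 0.007, -0.0]
contact_force: [-4.8, -0.5, 50.0]
gripper_width: 0.0277
finger_force: 72.4
```

Call:
drive_tool([
  [[0,0,0,-0.05,0],[0,0,0,0,0],[0.5,0,0,0,0],[0.5,0,0,0,0],[0.5,0,0,0,0],[0.5,0,0,-0.3,0],[0.5,0,0,-0.8,0],[0.5,0,0,-0.9,0],[0.5,0,0,-0.9,0],[0.5,0,0.5,0,0],[0.5,0,0,0,0],[0.5,0,0,0,0]],
])

```text
time: 7.22
tool_pos: [0.5783, 0.0165, 0.1513]
orientation: [1.0, -0.001, -0.001, 0.0]
contact_force: [-0.5, 0.2, -0.3]
gripper_width: 0.0424
finger_force: 0.0
```

Run:
```python
from h import *
s=state()
im,s=snap('wrist','w4.png')
t=cams.capture('top');sc=cams.capture('scene')
o=cv2.resize(sc[170:250,280:400],None,fx=4,fy=4,interpolation=cv2.INTER_CUBIC)
w=cv2.resize(im,(480,300));o=np.vstack([w,o[:290]]);cv2.imwrite('pics/c4.png',o[:,:,::-1])
print(proj('wrist',[[.579,.031,.098],[.579,.031,.061]],s),proj('scene',[[.579,.031,.016+z] for z in(.036,.082,.095)]))
```

```text
{'time': 7.217, 'tool_pos': [0.578, 0.016, 0.151], 'orientation': [1.0, -0.001, -0.001, 0.0], 'contact_force': [-0.525, 0.223, -0.336], 'gripper_width': 0.042, 'finger_force': 0.0}
[[297.56697667 216.65051595]
 [301.23508735 198.63226964]] [[329.08506568 218.28164689]
 [329.1894715  203.75403837]
 [329.21997758 199.5097956 ]]
```

View pics/c4.png

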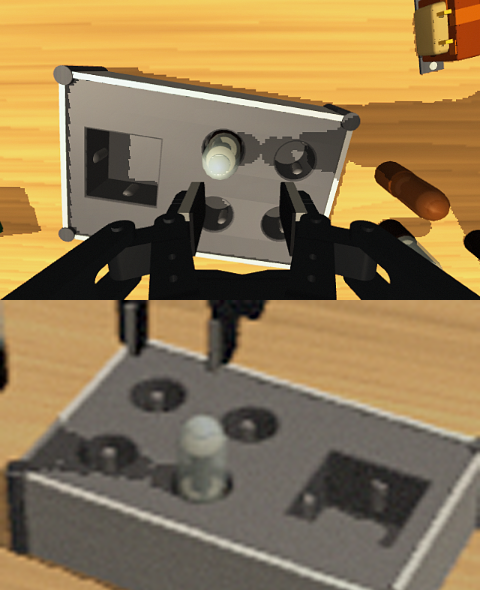

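Valve A is home: its tip is at scene (331,199) against a predicted (329,199.5). Next is valve B.

Call:
drive_tool([
  [[0.6,-0.3,0.5,0,0],[0.8,-0.6,0.9,0,0],[1,-0.6,0.9,0,0],[1,-0.6,0.9,0,0],[1,-0.6,0.9,0,0],[1,-0.6,0.9,0,0],[1,-0.5,0.7,0,0],[1,-0.17,0.32,0,0],[1,0,0,0,0],[1,0,0,0,0],[1,0,0,0,0]],
])

```text
time: 8.28
tool_pos: [0.4612, -0.1611, 0.1517]
orientation: [1.0, 0.001, 0.0, -0.0]
contact_force: [0.2, -0.6, -0.2]
gripper_width: 0.0854
finger_force: 0.0
```

```bash
cat >> h.py <<'E'
def valves(im,s,z=.082):
    hsv=cv2.cvtColor(im,cv2.COLOR_RGB2HSV)
    g=((hsv[:,:,1]<70)&(hsv[:,:,2]>90)).astype(np.uint8)
    g=cv2.morphologyEx(g,cv2.MORPH_OPEN,np.ones((3,3)))
    n,l,st,c=cv2.connectedComponentsWithStats(g)
    for i in range(1,n):
        if 200<st[i,4]<9000: print('blob',st[i].tolist(),c[i].round(1),onz('wrist',[c[i]],z,s).round(4)[0])
E
python3 - <<'E'
from h import *
s=state();im,s=snap('wrist','w5.png');valves(im,s);plan(.459,-.164,.0515,0)
E
```

```text
{'time': 8.283, 'tool_pos': [0.461, -0.161, 0.152], 'orientation': [1.0, 0.001, 0.0, -0.0], 'contact_force': [0.183, -0.561, -0.212], 'gripper_width': 0.085, 'finger_force': 0.0}
blob [310, 182, 36, 49, 1198] [326.2 208.5] [ 0.4616 -0.1631  0.082 ]
blob [0, 185, 151, 31, 1201] [ 75.8 201.3] [ 0.466  -0.0069  0.082 ]
blob [487, 220, 41, 37, 1121] [507. 238.] [ 0.4419 -0.2787  0.082 ]
plan: yaw now 0.2 q7 -1.46 turn 0.03 units, shift x -0.07 y 0.10 z 3.34
```

Call:
drive_tool([
  [[1,-0.04,0.06,0.6,0],[1,0,0,0.9,0],[1,0,0,0.9,0],[1,0,0,0.7,0],[1,0,0,0.24,0],[1,0,0,0,0],[0,0,0,0,0],[0,0,0,0,0],[0,0,0,0,0],[0,0,0,0,0],[0,0,0,0,0],[0,0,0,0,0]],
])

```text
time: 9.33
tool_pos: [0.4596, -0.1649, 0.0527]
orientation: [1.0, -0.0, 0.001, 0.0]
contact_force: [-1.1, 0.9, 5.0]
gripper_width: 0.0278
finger_force: 58.7
```

Call:
drive_tool([
  [[0,0,0,-0.4,0],[0,0,0,-0.8,0],[0,0,0,-0.9,0],[0,0,0,-0.9,0],[0,0,0,-0.2,0],[0,0.3,-0.8,0,0],[0,0.3,-0.9,0,0],[0,0.3,-0.9,0,0],[0,0.3,-0.9,0,0],[0,0.3,-0.7,0,0],[0,0,-0.5,0,0],[0,0,0,0,0]],
])

```text
time: 10.33
tool_pos: [0.504, -0.0197, 0.1475]
orientation: [1.0, 0.003, 0.0, -0.001]
contact_force: [0.2, -0.1, 0.2]
gripper_width: 0.0282
finger_force: 59.2
```

Call:
drive_tool([
  [[0,0,0,0,0],[0,0,0,0,0]],
])

```text
time: 10.5
tool_pos: [0.5033, -0.025, 0.1473]
orientation: [1.0, -0.001, -0.0, 0.0]
contact_force: [0.1, -1.6, -0.2]
gripper_width: 0.028
finger_force: 59.2
```

Run:
```python
from h import *
s=state();im,s=snap('wrist','w6.png');plan(.5037,-.0216,.1,0)
v=cv2.cvtColor(im,cv2.COLOR_RGB2GRAY)
print(proj('wrist',[[.5037,-.0216,.061],[.5689,-.0322,.061],[.5795,.033,.061],[.5143,.044,.061],[.5614,.1237,.061]],s).round(0).tolist())
```

```text
{'time': 10.5, 'tool_pos': [0.503, -0.025, 0.147], 'orientation': [1.0, -0.001, -0.0, 0.0], 'contact_force': [0.073, -1.64, -0.153], 'gripper_width': 0.028, 'finger_force': 59.206}
plan: yaw now -0.1 q7 -1.78 turn -0.02 units, shift x 0.01 y -0.13 z 1.58
[[318.0, 201.0], [334.0, 99.0], [227.0, 82.0], [218.0, 186.0], [86.0, 113.0]]
```

View pics/w6.png

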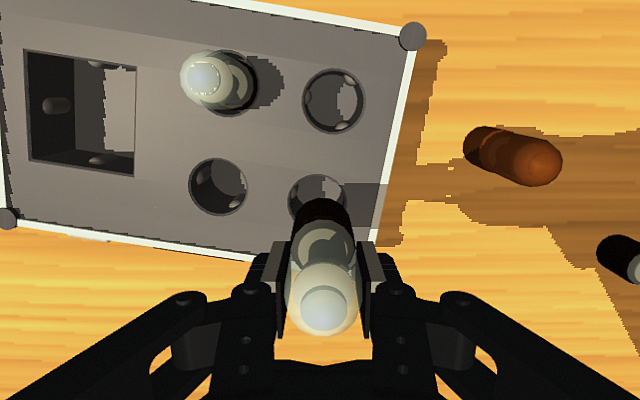

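The projected holes match the picture: H3 at (317,203) and H1 at (333,100). I'll press B in.

Call:
drive_tool([
  [[0,0,-0.08,0.4,0],[0,0,0,0.6,0],[0,0,0,0.5,0],[0,0,0,0.2,0],[0,0,0,0.2,0],[0,0,0,0.2,0],[0,0,0,0.2,0],[0,0,0,0.2,0],[0,0,0,0.2,0],[0,0,0,0.05,0],[0,0,0,0,0],[0,0,0,0,0]],
])

```text
time: 11.55
tool_pos: [0.5054, -0.0204, 0.0671]
orientation: [1.0, 0.0, 0.002, -0.0]
contact_force: [-4.3, 1.8, 22.3]
gripper_width: 0.0279
finger_force: 65.5
```

Call:
drive_tool([
  [[0,0,0,-0.05,0],[0,0,0,0,0],[0.5,0,0,0,0],[0.5,0,0,0,0],[0.5,0,0,0,0],[0.5,0,0,-0.3,0],[0.5,0,0,-0.8,0],[0.5,0,0,-0.9,0],[0.5,0,0,-0.9,0],[0.6,-0.3,0.5,0,0],[0.6,0,0,0,0],[0.6,0,0,0,0]],
])

```text
time: 12.55
tool_pos: [0.4943, -0.0372, 0.1537]
orientation: [1.0, -0.001, -0.0, 0.0]
contact_force: [-0.0, -0.2, -1.6]
gripper_width: 0.0508
finger_force: 0.0
```

Run:
```python
from h import *
s=state();im,s=snap('wrist','w7.png');valves(im,s,.098);plan(.443,-.279,.0515,0)
sc,_=snap('scene','s7.png')
for P in([.5795,.033],[.5037,-.0216]):print(proj('scene',[[*P,.016+z] for z in(.036,.095)]).round(1).tolist())
print(proj('wrist',[[.5037,-.0216,.098],[.5795,.033,.098]],s).round(0).tolist())
```

```text
{'time': 12.55, 'tool_pos': [0.494, -0.037, 0.154], 'orientation': [1.0, -0.001, -0.0, 0.0], 'contact_force': [-0.018, -0.223, -1.612], 'gripper_width': 0.051, 'finger_force': 0.0}
blob [379, 9, 21, 26, 413] [389.4  21.5] [ 0.5984 -0.0713  0.098 ]
blob [321, 72, 19, 35, 508] [330.   88.5] [ 0.5657 -0.0412  0.098 ]
blob [5, 204, 246, 43, 1842] [122.1 225.1] [0.4891 0.0815 0.098 ]
blob [616, 245, 15, 25, 203] [622.1 258.3] [ 0.4661 -0.2214  0.098 ]
plan: yaw now -0.1 q7 -1.75 turn -0.01 units, shift x -1.71 y 8.08 z 3.39
[[329.8, 218.6], [330.0, 199.8]]
[[318.7, 196.2], [318.5, 177.9]]
[[296.0, 201.0], [188.0, 62.0]]
```

Call:
drive_tool([
  [[0.8,-0.1,0.5,0,0],[1,-0.2,0.9,0,0],[1,-0.2,0.9,0,0],[1,-0.2,0.9,0,0],[1,-0.2,0.9,0,0],[1,-0.2,0.9,0,0],[1,-0.2,0.9,0,0],[1,-0.2,0.9,0,0],[1,-0.2,0.9,0,0],[1,0,0.4,0,0],[1,0,0,0,0],[1,0,0,0,0]],
])

```text
time: 13.65
tool_pos: [0.4441, -0.2784, 0.1529]
orientation: [1.0, -0.0, -0.0, -0.001]
contact_force: [0.2, 0.6, -0.6]
gripper_width: 0.0854
finger_force: 0.0
```

Run:
```python
from h import *
s=state();im,s=snap('wrist','w8.png');valves(im,s);plan(.443,-.279,.0515,0)
```

```text
{'time': 13.65, 'tool_pos': [0.444, -0.278, 0.153], 'orientation': [1.0, -0.0, -0.0, -0.001], 'contact_force': [0.218, 0.626, -0.552], 'gripper_width': 0.085, 'finger_force': 0.0}
blob [308, 187, 35, 43, 1058] [324.1 209.8] [ 0.4432 -0.2791  0.082 ]
plan: yaw now 0.1 q7 -1.22 turn 0.02 units, shift x -0.05 y 0.05 z 3.38
```

Call:
drive_tool([
  [[1,-0.03,0.02,0.6,0],[1,0,0,0.9,0],[1,0,0,0.9,0],[1,0,0,0.7,0],[1,0,0,0.27,0],[1,0,0,0,0],[0,0,0,0,0],[0,0,0,0,0],[0,0,0,0,0],[0,0,0,0,0],[0,0,0,0,0],[0,0,0,0,0]],
])

```text
time: 14.7
tool_pos: [0.4436, -0.2803, 0.0537]
orientation: [1.0, -0.0, 0.001, 0.0]
contact_force: [-1.2, 0.3, 6.1]
gripper_width: 0.0279
finger_force: 58.7
```

Call:
drive_tool([
  [[0,0,0,-0.4,0],[0,0,0,-0.9,0],[0,0,0,-0.9,0],[0,0,0,-0.9,0],[0,0,0,-0.9,0],[0,0,0,-0.6,0],[0,0.4,-0.8,0,0],[0,0.45,-0.9,0,0],[0,0.45,-0.9,0,0],[0,0.45,-0.9,0,0],[0,0.45,-0.9,0,0],[0,0.45,-0.9,0,0]],
])

```text
time: 15.7
tool_pos: [0.5227, -0.1198, 0.191]
orientation: [1.0, -0.0, 0.0, 0.0]
contact_force: [0.3, -1.1, -0.8]
gripper_width: 0.0281
finger_force: 59.2
```

Call:
drive_tool([
  [[0,0.45,-0.9,0,0],[0,0.45,-0.9,0,0],[0,0.45,-0.7,0,0],[0,0.2,-0.4,0,0],[0,0,0,0.6,0],[0,0,0,0.6,0],[0,0,0,0,0],[0,0,0,0,0],[0,0,0,0,0]],
])

```text
time: 16.45
tool_pos: [0.5691, -0.0348, 0.1553]
orientation: [1.0, -0.001, 0.0, 0.0]
contact_force: [0.2, -0.3, 0.3]
gripper_width: 0.0282
finger_force: 59.2
```

Run:
```python
from h import *
s=state();plan(.5689,-.0322,.0645,0);s0=s
im,s=snap('wrist','w9.png')
# H1 ring visible? refine by dark blob
print(proj('wrist',[[.5689,-.0322,.061],[.5143,.044,.061]],s).round(0).tolist())
```

```text
{'time': 16.45, 'tool_pos': [0.569, -0.035, 0.155], 'orientation': [1.0, -0.001, 0.0, 0.0], 'contact_force': [0.226, -0.341, 0.254], 'gripper_width': 0.028, 'finger_force': 59.221}
plan: yaw now -0.1 q7 -1.76 turn -0.01 units, shift x -0.01 y -0.09 z 3.03
[[319.0, 198.0], [215.0, 271.0]]
```

Call:
drive_tool([
  [[0,0,-0.07,0.4,0],[0,0,0,0.7,0],[0,0,0,0.6,0],[0,0,0,0.2,0],[0,0,0,0.2,0],[0,0,0,0.2,0],[0,0,0,0.2,0],[0,0,0,0.2,0],[0,0,0,0.2,0],[0,0,0,0.13,0],[0,0,0,0,0],[0,0,0,0,0]],
])

```text
time: 17.5
tool_pos: [0.5722, -0.0321, 0.0679]
orientation: [1.0, -0.0, 0.003, 0.0]
contact_force: [-5.7, -1.6, 32.2]
gripper_width: 0.028
finger_force: 66.5
```

Call:
drive_tool([
  [[0,0,0,-0.05,0],[0,0,0,0,0],[0.5,0,0,0,0],[0.5,0,0,0,0],[0.5,0,0,0,0],[0.5,0,0,-0.3,0],[0.5,0,0,-0.8,0],[0.5,0,0,-0.9,0],[0.5,0,0,-0.9,0],[0.6,0,0,-0.9,0],[0.6,0,0,-0.9,0],[0.6,0,0,-0.9,0]],
])

```text
time: 18.5
tool_pos: [0.5684, -0.0318, 0.2347]
orientation: [1.0, 0.0, -0.0, -0.0]
contact_force: [-0.2, 0.0, 0.0]
gripper_width: 0.0513
finger_force: 0.0
```

Call:
drive_tool([
  [[0.8,-0.3,-0.8,-0.3,0],[1,-0.3,-0.9,-0.3,0],[1,-0.3,-0.9,-0.3,0],[1,-0.3,-0.9,0,0],[1,-0.3,-0.9,0,0],[1,-0.3,-0.9,0,0],[1,-0.3,-0.9,0,0],[1,-0.3,-0.9,0,0],[1,-0.3,-0.9,0,0],[1,0,-0.4,0,0],[1,0,0,0,0],[1,0,0,0,0]],
])

```text
time: 19.5
tool_pos: [0.488, 0.2198, 0.2601]
orientation: [1.0, 0.0, -0.0, 0.0]
contact_force: [0.2, -0.5, -0.1]
gripper_width: 0.0857
finger_force: 0.0
```

Run:
```python
from h import *
s=state();im,s=snap('wrist','w10.png');plan(.48,.348,.35,0)
```

```text
{'time': 19.5, 'tool_pos': [0.488, 0.22, 0.26], 'orientation': [1.0, 0.0, -0.0, 0.0], 'contact_force': [0.231, -0.475, -0.063], 'gripper_width': 0.086, 'finger_force': 0.0}
plan: yaw now -0.1 q7 -2.23 turn -0.01 units, shift x -0.28 y -4.31 z -3.00
```

View pics/w10.png

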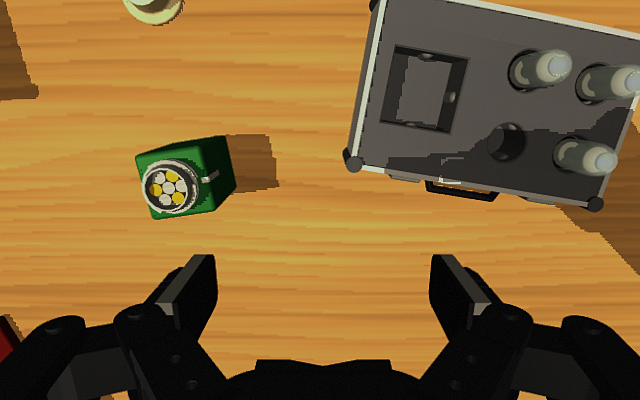

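All three valves sit in their cutouts. In this view the tin's rim is at (171,186) and its stripe at (209,177). I'll work out the tin's pose.

```bash
cat >> h.py <<'E'
def tinpose(im,s,zs=.092):
    hsv=cv2.cvtColor(im,cv2.COLOR_RGB2HSV)
    m=cv2.inRange(hsv,(40,90,20),(90,255,255))
    n,l,st,c=cv2.connectedComponentsWithStats(m);i=1+st[1:,4].argmax()
    print('green',st[i].tolist());return l==i,hsv
E
python3 - <<'E'
from h import *
s=readout.sense();im=cv2.imread('pics/w10.png')[:,:,::-1]
m,hsv=tinpose(im,s)
q=hsv[:,:,2][m];print(np.percentile(q,[5,25,50,75,95]))
top=(m&(hsv[:,:,2]>np.percentile(q,40))).astype(np.uint8)
c=max(cv2.findContours(m.astype(np.uint8),cv2.RETR_EXTERNAL,cv2.CHAIN_APPROX_NONE)[0],key=cv2.contourArea)
print('poly',cv2.approxPolyDP(cv2.convexHull(c),4,True).reshape(-1,2).tolist())
print('rim',onz('wrist',[(171,187)],.112,s).round(4))
cv2.imwrite('pics/c5.png',cv2.resize(im[125:235,120:250,::-1],None,fx=5,fy=5,interpolation=cv2.INTER_CUBIC))
E
```

```text
green [135, 136, 93, 84, 2645]
[ 20.  28.  64. 114. 130.]
poly [[222, 137], [227, 183], [214, 210], [153, 218], [135, 157], [175, 143]]
rim [[0.4829 0.3457 0.112 ]]
```

View pics/c5.png

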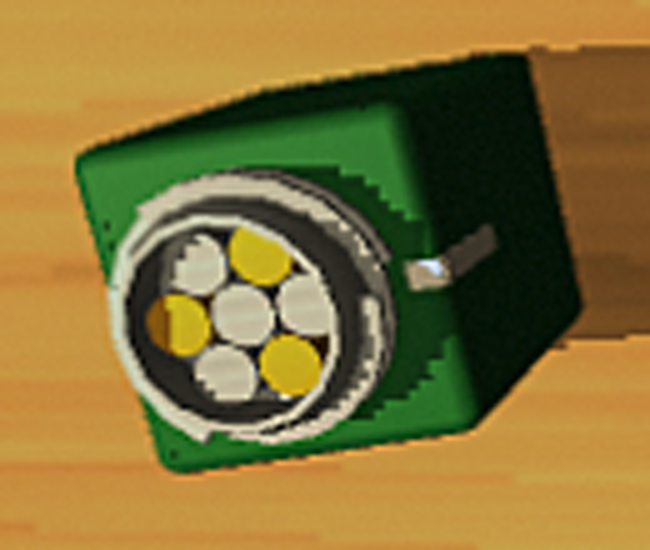

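The shoulder corners in the picture are (136,157), (200,146), (216,211) and (153,219), with the rim at (166,189) and the stripe at (207,179).

Run:
```python
from h import *
s=readout.sense()
P=onz('wrist',[(136,157),(200,146),(216,211),(153,219)],.092,s);print(P.round(4).tolist(),P.mean(0).round(4),[np.linalg.norm(P[i]-P[i-1]).round(4) for i in range(4)])
an=lambda v:np.degrees(np.arctan2(v[1],v[0])).round(1)
print('edges',an(P[0]-P[3]),an(P[1]-P[2]),an(P[1]-P[0]),an(P[2]-P[3]))
r=onz('wrist',[(165.6,189.4)],.112,s)[0];print('rim',r.round(4))
st=onz('wrist',[(206.5,179.3)],.092,s)[0];print('stripe',an(st-P.mean(0)))
plan(.4825,.349,.26,10)
```

```text
[[0.505, 0.3822, 0.092], [0.5143, 0.3249, 0.092], [0.4551, 0.3159, 0.092], [0.4475, 0.3747, 0.092]] [0.4805 0.3494 0.092 ] [np.float64(0.058), np.float64(0.0581), np.float64(0.0598), np.float64(0.0594)]
edges 7.4 8.7 -80.8 -82.6
rim [0.4808 0.3505 0.112 ]
stripe -81.3
plan: yaw now -0.1 q7 -2.23 turn -2.01 units, shift x 0.56 y -4.31 z -0.00
```

Call:
drive_tool([
  [[1,0,0,0,-0.85],[1,0,0,0,-0.85],[1,0.1,-0.6,0,0],[1,0.1,-0.9,0,0],[1,0.1,-0.9,0,0],[1,0.09,-0.9,0,0],[1,0,-0.8,0,0],[1,0,-0.22,0,0],[1,0,0,0.5,0],[1,0,0,0.8,0],[1,0,0,0,0],[1,0,0,0,0]],
])

```text
time: 20.55
tool_pos: [0.4808, 0.3474, 0.2201]
orientation: [0.997, 0.073, -0.001, 0.001]
contact_force: [0.7, -0.2, 0.7]
gripper_width: 0.0852
finger_force: 0.0
```

Run:
```python
from h import *
s=state();im,s=snap('wrist','w11.png');plan(.4805,.35,.056,8.5)
m,hsv=tinpose(im,s)
g=((hsv[:,:,1]<60)&(hsv[:,:,2]>110)).astype(np.uint8);g[:,:250]=0;g[:,400:]=0
n,l,st,c=cv2.connectedComponentsWithStats(g)
for i in range(1,n):
    if st[i,4]>80:print(st[i].tolist(),c[i].round(0),onz('wrist',[c[i]],.112,s).round(4))
print(proj('wrist',[[.4805,.35,.112]]))
```

```text
{'time': 20.55, 'tool_pos': [0.481, 0.347, 0.22], 'orientation': [0.997, 0.073, -0.001, 0.001], 'contact_force': [0.706, -0.203, 0.663], 'gripper_width': 0.085, 'finger_force': 0.0}
plan: yaw now 8.4 q7 -2.35 turn -0.03 units, shift x -0.02 y -0.06 z 5.51
green [276, 135, 80, 88, 3211]
[284, 158, 61, 62, 1417] [313. 187.] [[0.4839 0.3547 0.112 ]]
[301, 197, 18, 13, 157] [309. 203.] [[0.4713 0.3562 0.112 ]]
[[320.60524667 192.96216995]]
```

Call:
drive_tool([
  [[1,0.02,-0.15,0.6,0],[1,0,0,0.9,0],[1,0,0,0.9,0],[1,0,0,0.9,0],[1,0,0,0.9,0],[1,0,0,0.8,0],[1,0,0,0.5,0],[1,0,0,0,0],[1,0,0,0,0],[0,0,0,0,0],[0,0,0,0,0],[0,0,0,0,0]],
])

```text
time: 21.6
tool_pos: [0.4817, 0.3547, 0.0584]
orientation: [0.997, 0.074, 0.001, -0.0]
contact_force: [-0.3, -2.3, 7.0]
gripper_width: 0.0613
finger_force: 63.8
```

Call:
drive_tool([
  [[0,0,0,0,0],[0,0,0,0,0],[0,0,0,0,0]],
])

```text
time: 21.85
tool_pos: [0.4818, 0.3547, 0.0584]
orientation: [0.997, 0.074, 0.002, -0.0]
contact_force: [-0.3, -2.0, 5.7]
gripper_width: 0.0613
finger_force: 63.8
```

Run:
```python
from h import *
s=state();plan(.5618,.124,.145,-9.2)
```

```text
{'time': 21.85, 'tool_pos': [0.482, 0.355, 0.058], 'orientation': [0.997, 0.074, 0.002, -0.0], 'contact_force': [-0.336, -2.014, 5.743], 'gripper_width': 0.061, 'finger_force': 63.832}
plan: yaw now 8.4 q7 -2.47 turn 3.53 units, shift x 3.86 y 7.16 z -2.89
```

Call:
drive_tool([
  [[0,0,0,-0.4,0],[0,0,0,-0.9,0],[0,0,0,-0.9,0],[0,0,0,-0.9,0.9],[0,0,0,-0.1,0.9],[0,0,0,0,0.9],[0,0,0,0,0.83],[0,0.4,0.7,0,0],[0,0.48,0.9,0,0],[0,0.48,0.9,0,0],[0,0.48,0.9,0,0],[0,0.48,0.9,0,0]],
])

```text
time: 22.85
tool_pos: [0.5285, 0.2149, 0.1532]
orientation: [0.997, -0.079, 0.0, -0.0]
contact_force: [1.4, -0.5, -4.1]
gripper_width: 0.061
finger_force: 67.2
```

Call:
drive_tool([
  [[0,0.48,0.9,0,0],[0,0.48,0.9,0,0],[0,0.4,0.7,0,0],[0,0.2,0.4,0,0],[0,0,0,0,0],[0,0,0,0,0],[0,0,0,0,0]],
])

```text
time: 23.43
tool_pos: [0.5602, 0.1248, 0.1526]
orientation: [0.997, -0.079, -0.0, -0.001]
contact_force: [0.2, 1.9, -4.2]
gripper_width: 0.0611
finger_force: 67.5
```

Run:
```python
from h import *
s=state();plan(.561,.124,.125,-9.2)
im,s=snap('wrist','w12.png')
c=np.array([.561,.124,.061]);a=np.radians(-9.2);X=np.array([np.cos(a),np.sin(a),0]);Y=np.array([-X[1],X[0],0])
print(proj('wrist',[c+.0335*(i*X+j*Y) for i,j in((1,1),(1,-1),(-1,-1),(-1,1))],s).round(0).tolist())
cv2.imwrite('pics/c6.png',im[80:320,150:490,::-1].repeat(2,0).repeat(2,1))
```

```text
{'time': 23.433, 'tool_pos': [0.56, 0.125, 0.153], 'orientation': [0.997, -0.079, -0.0, -0.001], 'contact_force': [0.245, 1.877, -4.165], 'gripper_width': 0.061, 'finger_force': 67.464}
plan: yaw now -9.0 q7 -2.24 turn 0.03 units, shift x 0.03 y 0.02 z 0.92
[[273.0, 148.0], [375.0, 149.0], [371.0, 244.0], [276.0, 244.0]]
```

View pics/c6.png

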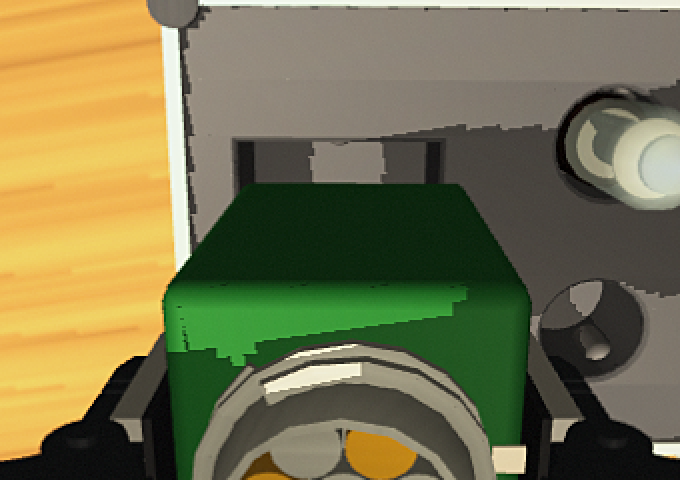

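The mouth's far edge runs from (266,149) to (373,149), so the cutout lies about 2–3 mm further to +y than assumed. I'll correct for that and press.

Call:
drive_tool([
  [[0,0.03,-0.1,0.3,0],[0,0,0,0.6,0],[0,0,0,0.2,0],[0,0,0,0.2,0],[0,0,0,0.2,0],[0,0,0,0,0]],
])

```text
time: 23.98
tool_pos: [0.5622, 0.1267, 0.1064]
orientation: [0.997, -0.079, -0.0, -0.001]
contact_force: [-0.0, 1.6, -5.6]
gripper_width: 0.0609
finger_force: 68.0
```

Call:
drive_tool([
  [[0,0,0,0.2,0],[0,0,0,0.2,0],[0,0,0,0.2,0],[0,0,0,0.2,0],[0,0,0,0.2,0],[0,0,0,0.15,0],[0,0,0,0,0],[0,0,0,0,0]],
])

```text
time: 24.65
tool_pos: [0.563, 0.1266, 0.0737]
orientation: [0.997, -0.08, 0.001, -0.001]
contact_force: [-3.0, 3.2, 8.7]
gripper_width: 0.0609
finger_force: 69.5
```

Call:
drive_tool([
  [[0,0,0,0.1,0],[0,0,0,0.05,0],[0,0,0,0,0],[0,0,0,0,0]],
])

```text
time: 24.98
tool_pos: [0.5633, 0.1266, 0.0735]
orientation: [0.997, -0.08, 0.002, 0.0]
contact_force: [-16.1, -2.6, 48.9]
gripper_width: 0.0607
finger_force: 74.4
```

The tin is home: the force rose sharply to 49 N with no travel. I'll release, lift and go over to the lid.

Call:
drive_tool([
  [[0,0,0,-0.12,0],[0,0,0,0,0],[1,0,0,0,0],[1,0,0,0,0],[1,0,0,0,0],[1,0,0,-0.3,0],[1,0,0,-0.8,0],[1,0,0,-0.9,0],[1,0,0,-0.9,0],[1,0,0,-0.9,0],[1,0,0,-0.9,0],[1,0,0,-0.9,0]],
])

```text
time: 25.98
tool_pos: [0.5619, 0.1251, 0.2413]
orientation: [0.997, -0.08, -0.0, 0.0]
contact_force: [0.7, 0.1, -0.4]
gripper_width: 0.0855
finger_force: 0.0
```

Call:
drive_tool([
  [[1,0,0,0,0],[1,0,0,0,0],[1,0,0,0,0]],
])

```text
time: 26.23
tool_pos: [0.5618, 0.125, 0.2393]
orientation: [0.997, -0.08, -0.0, 0.0]
contact_force: [0.3, 0.9, -0.4]
gripper_width: 0.0854
finger_force: 0.0
```

Run:
```python
from h import *
s=state();im,s=snap('wrist','w13.png');plan(.533,-.417,.28,-9)
m,hsv=tinpose(im,s)
c=max(cv2.findContours(m.astype(np.uint8),cv2.RETR_EXTERNAL,cv2.CHAIN_APPROX_NONE)[0],key=cv2.contourArea)
print('poly',cv2.approxPolyDP(cv2.convexHull(c),4,True).reshape(-1,2).tolist())
print(proj('wrist',[[.5635,.1265,.128],[.5635,.1265,.108]],s))
g=((hsv[:,:,1]<60)&(hsv[:,:,2]>100)).astype(np.uint8)
n,l,st,c=cv2.connectedComponentsWithStats(g)
for i in range(1,n):
    if st[i,4]>60 and 230<c[i][0]<420 and c[i][1]<260:print(st[i].tolist(),c[i].round(0),onz('wrist',[c[i]],.128,s).round(4))
t=cams.capture('top');sc=cams.capture('top')
h=cv2.cvtColor(t,cv2.COLOR_RGB2HSV);m=cv2.inRange(h,(40,90,20),(95,255,255))
n,l,st,c=cv2.connectedComponentsWithStats(m)
for i in range(1,n):
    if st[i,4]>60: print(st[i],c[i].round(1),onz('top',[c[i]],.026).round(3))
```

```text
{'time': 26.233, 'tool_pos': [0.562, 0.125, 0.239], 'orientation': [0.997, -0.08, -0.0, 0.0], 'contact_force': [0.311, 0.853, -0.373], 'gripper_width': 0.085, 'finger_force': 0.0}
plan: yaw now -9.2 q7 -2.19 turn -0.03 units, shift x 1.89 y 17.99 z -1.38
green [281, 138, 79, 85, 3201]
poly [[353, 139], [359, 150], [357, 220], [284, 221], [285, 144], [291, 138]]
[[320.21764717 189.67601826]
 [320.38121375 183.14991549]]
[264, 81, 277, 170, 9722] [335. 137.] [[0.5994 0.1101 0.128 ]]
[256, 95, 13, 152, 902] [262. 169.] [[0.5851 0.1654 0.128 ]]
[288, 159, 65, 62, 1865] [319. 190.] [[0.5637 0.1273 0.128 ]]
[275, 253, 239, 7, 1180] [391. 255.] [[0.5033 0.0812 0.128 ]]
[458   0  21  76 894] [465.9  38.2] [[ 1.009 -0.441  0.026]]
[483  61  46  16 300] [507.8  68. ] [[ 0.922 -0.558  0.026]]
[451 197  20  17 233] [461.3 205.3] [[ 0.532 -0.418  0.026]]
```

The tin sits at (0.5635,0.1268), stripe at about -99°. The lid is still at (0.532,-0.417), so I'll go there.

Call:
drive_tool([
  [[1,0.1,0.6,-0.2,0],[1,0.1,0.95,-0.2,0],[1,0.1,0.95,-0.2,0],[1,0.1,0.95,0,0],[1,0.1,0.95,0,0],[1,0.1,0.95,0,0],[1,0.1,0.95,0,0],[1,0.1,0.95,0,0],[1,0.1,0.95,0,0],[1,0.1,0.95,0,0],[1,0.1,0.95,0,0],[1,0.1,0.95,0,0]],
])

```text
time: 27.38
tool_pos: [0.5442, -0.2087, 0.2566]
orientation: [0.997, -0.08, -0.001, -0.0]
contact_force: [-0.2, -0.7, 0.4]
gripper_width: 0.0855
finger_force: 0.0
```

Call:
drive_tool([
  [[1,0.1,0.95,0,0],[1,0.1,0.95,0,0],[1,0.1,0.95,0,0],[1,0.1,0.95,0,0],[1,0.1,0.95,0,0],[1,0.1,0.95,0,0],[1,0.1,0.95,0,0],[1,0,0.2,0,0],[1,0,0,0,0],[1,0,0,0,0],[1,0,0,0,0]],
])

```text
time: 28.3
tool_pos: [0.5337, -0.4115, 0.2572]
orientation: [0.997, -0.079, -0.0, -0.001]
contact_force: [-0.3, 0.2, -0.2]
gripper_width: 0.0858
finger_force: 0.0
```

```bash
cat >> h.py <<'E'
def lid(im,s,z=.026):
    hsv=cv2.cvtColor(im,cv2.COLOR_RGB2HSV)
    m=cv2.inRange(hsv,(40,90,20),(90,255,255))
    n,l,st,c=cv2.connectedComponentsWithStats(m);i=1+st[1:,4].argmax()
    hull=cv2.convexHull(max(cv2.findContours((l==i).astype(np.uint8),0,2)[0],key=cv2.contourArea))
    reg=np.zeros(m.shape,np.uint8);cv2.fillConvexPoly(reg,hull,1)
    reg=cv2.dilate(reg,np.ones((3,3)))
    bright=(l==i)&(hsv[:,:,2]>0.75*np.percentile(hsv[:,:,2][l==i],80))
    w=((hsv[:,:,1]<110)&(hsv[:,:,2]>120)&(reg>0)).astype(np.uint8)
    n,l2,st2,c2=cv2.connectedComponentsWithStats(w)
    print('green',st[i].tolist(),c[i].round(1))
    topc=cv2.convexHull(np.argwhere(bright|(w>0))[:,::-1].astype(np.int32));e=cv2.minEnclosingCircle(topc)
    C=onz('wrist',[e[0]],z,s)[0];print('top circle',np.round(e[0],1),e[1].__round__(1),C.round(4))
    for k in range(1,n):
        if st2[k,4]>15:
            S=onz('wrist',[c2[k]],z,s)[0];print('white',st2[k].tolist(),c2[k].round(1),'angle %.1f dist %.4f'%(np.degrees(np.arctan2(*(S-C)[1::-1])),np.linalg.norm((S-C)[:2])))
E
python3 - <<'E'
from h import *
s=state();im,s=snap('wrist','w14.png');lid(im,s);plan(.532,-.417,.1,60)
E
```

```text
{'time': 28.3, 'tool_pos': [0.534, -0.411, 0.257], 'orientation': [0.997, -0.079, -0.0, -0.001], 'contact_force': [-0.319, 0.185, -0.16], 'gripper_width': 0.086, 'finger_force': 0.0}
green [304, 136, 51, 51, 1950] [329.5 161.1]
top circle [328.5 160.9] 25.9 [ 0.5338 -0.4172  0.026 ]
white [303, 156, 17, 8, 82] [310.9 159.6] angle 76.6 dist 0.0185
plan: yaw now -9.0 q7 -1.23 turn -13.80 units, shift x -0.19 y 0.04 z 5.25
```

Call:
drive_tool([
  [[1,0,0,0.4,-0.9],[1,0,0,0.6,-1],[1,0,0,0.6,-1],[1,0,0,0.6,-1],[1,0,0,0.6,-1],[1,0,0,0.4,-1],[1,0,0,0,-1],[1,0,0,0,-1],[1,0,0,0,-1],[1,0,0,0,-1],[1,0,0,0,-1],[1,0,0,0,-1]],
])

```text
time: 29.35
tool_pos: [0.5338, -0.4119, 0.162]
orientation: [0.904, 0.428, 0.0, -0.0]
contact_force: [-0.1, 0.4, -0.2]
gripper_width: 0.0855
finger_force: 0.0
```

Call:
drive_tool([
  [[1,0,0,0,-1],[1,0,0,0,-0.9],[1,-0.17,0.07,0,0],[1,0,0,0,0],[1,0,0,0,0],[1,0,0,0,0]],
])

```text
time: 29.85
tool_pos: [0.5324, -0.4189, 0.1618]
orientation: [0.867, 0.498, 0.0, 0.0]
contact_force: [0.3, -0.3, -0.5]
gripper_width: 0.0853
finger_force: 0.0
```

Run:
```python
from h import *
s=state();im,s=snap('wrist','w15.png');lid(im,s);plan(.533,-.417,.005,60)
```

```text
{'time': 29.85, 'tool_pos': [0.532, -0.419, 0.162], 'orientation': [0.867, 0.498, 0.0, 0.0], 'contact_force': [0.268, -0.335, -0.455], 'gripper_width': 0.085, 'finger_force': 0.0}
green [290, 146, 67, 68, 3409] [322.9 181. ]
top circle [322.6 180.5] 33.7 [ 0.533  -0.4159  0.026 ]
white [312, 148, 11, 23, 154] [317.3 159.4] angle 73.5 dist 0.0175
plan: yaw now 59.8 q7 -0.16 turn -0.04 units, shift x 0.06 y -0.01 z 5.22
```

Call:
drive_tool([
  [[1,0,0,0.4,1],[1,0,0,0.8,1],[1,0,0,0.8,1],[1,0,0,0.8,1],[1,0,0,0.6,1],[1,0.06,-0.06,0.5,1],[1,0,0,0,0],[1,0,0,0.7,0],[1,0,0,0.5,0],[1,0,0,0.15,0],[1,0,0,0,0],[1,0,0,0,0]],
])

```text
time: 30.9
tool_pos: [0.5329, -0.4167, 0.0046]
orientation: [0.966, 0.258, 0.0, 0.0]
contact_force: [0.7, -0.1, 0.4]
gripper_width: 0.0855
finger_force: 0.0
```

Call:
drive_tool([
  [[1,0,0,0,0],[0,0,0,0,0],[0,0,0,0,0],[0,0,0,0,0],[0,0,0,0,0],[0,0,0,0,0],[0,0,0,0,0]],
])

```text
time: 31.48
tool_pos: [0.5332, -0.417, 0.0054]
orientation: [0.966, 0.257, 0.0, 0.001]
contact_force: [-1.6, 0.3, 5.8]
gripper_width: 0.0523
finger_force: 62.0
```

Run:
```python
from h import *
s=state();im,s=snap('wrist','w16.png');lid(im,s);plan(.533,-.417,.005,30)
```

```text
{'time': 31.483, 'tool_pos': [0.533, -0.417, 0.005], 'orientation': [0.966, 0.257, 0.0, 0.001], 'contact_force': [-1.631, 0.34, 5.797], 'gripper_width': 0.052, 'finger_force': 61.996}
green [254, 199, 138, 144, 14625] [324.3 273.3]
top circle [323.2 265.2] 67.2 [ 0.5392 -0.4131  0.026 ]
white [267, 213, 42, 58, 679] [285.7 247.9] angle 92.9 dist 0.0155
plan: yaw now 29.8 q7 -0.68 turn -0.03 units, shift x -0.01 y -0.00 z 0.01
```

Run:
```python
from h import *
s=readout.sense()
im=cv2.imread('pics/w16.png')[:,:,::-1].copy();hsv=cv2.cvtColor(im,cv2.COLOR_RGB2HSV)
m=cv2.inRange(hsv,(40,90,20),(90,255,255));print('V',np.percentile(hsv[:,:,2][m>0],[10,30,50,70,90]))
for r in range(195,345,10):
    x=np.where(m[r,230:420])[0]
    if len(x):print(r,x.min()+230,x.max()+230,end=' | ')
print(proj('wrist',[[*s['tool_pos'][:2],.026]],s))
c=np.r_[s['tool_pos'][:2]]
for f in('w14','w15','w16'):
    pass
w=np.argwhere((hsv[:,:,1]<110)&(hsv[:,:,2]>120))[:,::-1];w=w[(w[:,0]>262)&(w[:,0]<315)&(w[:,1]>205)&(w[:,1]<275)]
P=onz('wrist',w,.026,s)[:,:2]-c;d=np.linalg.norm(P,axis=1);a=np.degrees(np.arctan2(P[:,1],P[:,0]))
for lo in range(4,34,3):
    k=(d*1e3>=lo)&(d*1e3<lo+3)
    if k.sum()>5:print(lo,k.sum(),a[k].mean().round(1))
```

```text
V [ 39.  58.  63. 102. 108.]
205 296 346 | 215 283 364 | 225 280 372 | 235 267 379 | 245 261 381 | 255 256 389 | 265 255 390 | 275 255 391 | 285 255 390 | 295 256 389 | 305 260 385 | 315 265 379 | 325 276 370 | 335 293 352 | [[324.17100799 282.29421873]]
10 91 78.9
13 105 78.1
16 107 77.0
19 106 76.1
22 117 75.3
25 94 74.3
28 59 66.9
31 12 60.3
```

Call:
drive_tool([
  [[0,0,0,-0.4,0],[0,0,0,-0.8,0],[0,0,0,-0.9,-0.5],[0,0,0,-0.9,-1],[0,0,0,-0.9,-1],[0,0,0,-0.9,-1],[0,0,0,-0.9,-1],[0,0,0,-0.8,-1],[0,0,0,0,-1],[0,0,0,0,-1],[0,0,0,0,-1],[0,0,0,0,-1]],
])

```text
time: 32.53
tool_pos: [0.5325, -0.4166, 0.2003]
orientation: [0.779, 0.626, -0.0, 0.0]
contact_force: [-0.4, -0.1, -0.6]
gripper_width: 0.0521
finger_force: 62.6
```

Call:
drive_tool([
  [[0,0,0,0,-1],[0,0,0,0,-1],[0,0,0,0,-1],[0,0,0,0,-1],[0,0,0,0,-1],[0,0,0,0,-1],[0,0,0,0,-1],[0,0,0,0,-1],[0,0,0,0,-1],[0,0,0,0,-1],[0,0,0,0,-1],[0,0,0,0,-1]],
])

```text
time: 33.53
tool_pos: [0.5324, -0.4167, 0.2]
orientation: [0.362, 0.932, -0.0, 0.0]
contact_force: [0.2, -0.2, -0.3]
gripper_width: 0.0519
finger_force: 62.6
```

Call:
drive_tool([
  [[0,0,0,0,-1],[0,0,0,0,-1],[0,0,0,0,-1],[0,0,0,0,-1],[0,0,0,0,-1],[0,0,0,0,-1],[0,0,0,0,-1],[0,0,0,0,-1],[0,0,0,0,-1],[0,0,0,0,-1],[0,0,0,0,-1],[0,0,0,0,-0.3]],
])

```text
time: 34.53
tool_pos: [0.5323, -0.4169, 0.1998]
orientation: [-0.122, 0.993, -0.0, -0.0]
contact_force: [-0.3, -0.3, -0.9]
gripper_width: 0.0521
finger_force: 62.6
```

Run:
```python
from h import *
s=state();plan(.5635,.1268,.2,194)
```

```text
{'time': 34.533, 'tool_pos': [0.532, -0.417, 0.2], 'orientation': [-0.122, 0.993, -0.0, -0.0], 'contact_force': [-0.265, -0.273, -0.9], 'gripper_width': 0.052, 'finger_force': 62.631}
plan: yaw now -166.0 q7 1.95 turn 0.01 units, shift x -5.39 y 17.33 z -0.01
```

Call:
drive_tool([
  [[0,-0.2,0.6,0,0],[0,-0.28,0.9,0,0],[0,-0.28,0.9,0,0],[0,-0.28,0.9,0,0],[0,-0.28,0.9,0,0],[0,-0.28,0.9,0,0],[0,-0.28,0.9,0,0],[0,-0.28,0.9,0,0],[0,-0.28,0.9,0,0],[0,-0.28,0.9,0,0],[0,-0.28,0.9,0,0],[0,-0.28,0.9,0,0]],
])

```text
time: 35.53
tool_pos: [0.5527, -0.0861, 0.1998]
orientation: [-0.12, 0.993, -0.001, 0.0]
contact_force: [0.4, -0.0, -0.1]
gripper_width: 0.0519
finger_force: 62.6
```

Call:
drive_tool([
  [[0,-0.28,0.9,0,0],[0,-0.28,0.9,0,0],[0,-0.28,0.9,0,0],[0,-0.28,0.9,0,0],[0,-0.28,0.9,0,0],[0,-0.28,0.9,0,0],[0,-0.28,0.9,0,0],[0,-0.23,0.5,0,0],[0,0,0,0,0],[0,0,0,0,0],[0,0,0,0,0]],
])

```text
time: 36.45
tool_pos: [0.5679, 0.1254, 0.1992]
orientation: [-0.12, 0.993, -0.001, -0.0]
contact_force: [0.2, -0.5, -0.5]
gripper_width: 0.0519
finger_force: 62.7
```

Run:
```python
from h import *
s=state();plan(.5635,.1268,.145,194)
im,s=snap('wrist','w17.png')
a=np.radians(-9.2);X=np.array([np.cos(a),np.sin(a),0]);Y=np.array([-X[1],X[0],0]);c=np.array([.5635,.1268,.108])
print('shoulder corners',proj('wrist',[c+.031*(i*X+j*Y) for i,j in((1,1),(1,-1),(-1,-1),(-1,1))],s).round(0).tolist())
print('tin stripe shoulder',proj('wrist',[c-.03*Y],s).round(0),'lid stripe',proj('wrist',[np.r_[s['tool_pos'][:2],.2+.02]+.027*np.array([np.cos(np.radians(239)),np.sin(np.radians(239)),0])],s).round(0))
cv2.imwrite('pics/c7.png',im[100:390,130:510,::-1].repeat(2,0).repeat(2,1)[:600])
```

```text
{'time': 36.45, 'tool_pos': [0.568, 0.125, 0.199], 'orientation': [-0.12, 0.993, -0.001, -0.0], 'contact_force': [0.239, -0.544, -0.503], 'gripper_width': 0.052, 'finger_force': 62.693}
plan: yaw now -166.3 q7 1.04 turn -0.05 units, shift x 0.13 y 0.08 z 1.81
shoulder corners [[350.0, 252.0], [268.0, 219.0], [301.0, 136.0], [388.0, 172.0]]
tin stripe shoulder [[285. 179.]] lid stripe [[270. 240.]]
```

View pics/c7.png

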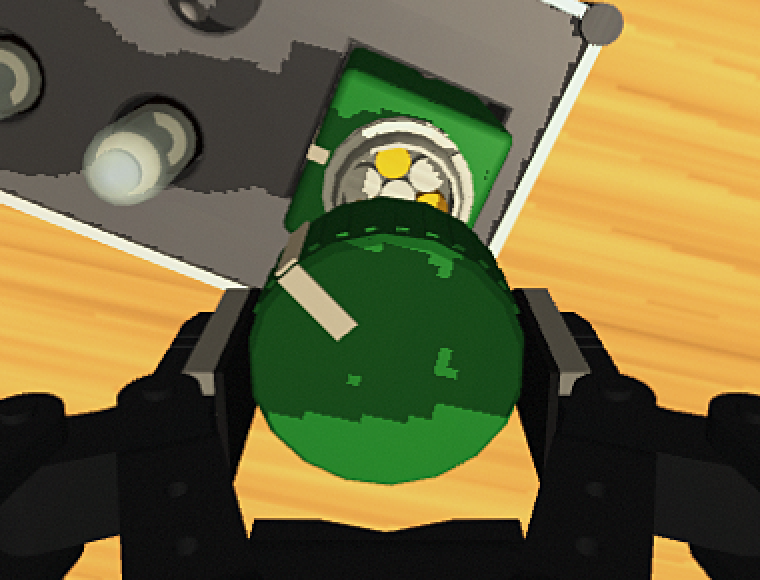

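The picture shows the lid level in the fingers, its stripe pointing to (283,278) from the centre at (388,353). That is about 15° clockwise of the tin's stripe, which is at (318,153). I'll add 8° clockwise and lower to the thread.

Call:
drive_tool([
  [[0,0.1,0.08,0,0],[0,0,0,0,0.8],[0,0,0,0,0.8],[0,0,0,0.6,0],[0,0,0,0.8,0],[0,0,0,0.6,0],[0,0,0,0.2,0],[0,0,0,0,0],[0,0,0,0,0]],
])

```text
time: 37.25
tool_pos: [0.5646, 0.128, 0.1337]
orientation: [-0.051, 0.999, 0.0, 0.0]
contact_force: [0.6, 0.2, -0.6]
gripper_width: 0.0519
finger_force: 62.7
```

Call:
drive_tool([
  [[0,0,0,0.08,0],[0,0,0,0.08,0],[0,0,0,0,0],[0,0,0,0,0]],
])

```text
time: 37.58
tool_pos: [0.5645, 0.1278, 0.1288]
orientation: [-0.051, 0.999, -0.0, 0.0]
contact_force: [-1.5, -1.1, 1.4]
gripper_width: 0.0518
finger_force: 63.0
```

Run:
```python
from h import *
s=state();plan(.5645,.1268,.125,186)
```

```text
{'time': 37.583, 'tool_pos': [0.565, 0.128, 0.129], 'orientation': [-0.051, 0.999, -0.0, 0.0], 'contact_force': [-1.492, -1.073, 1.379], 'gripper_width': 0.052, 'finger_force': 62.966}
plan: yaw now -174.2 q7 0.84 turn -0.03 units, shift x 0.00 y -0.03 z 0.13
```

Call:
drive_tool([
  [[0,0,0,0.08,0],[0,0,0,0,0],[0,0,0,0,0]],
])

```text
time: 37.83
tool_pos: [0.5647, 0.1278, 0.127]
orientation: [-0.051, 0.999, -0.001, 0.0]
contact_force: [-3.3, -3.7, 9.8]
gripper_width: 0.052
finger_force: 63.7
```

Call:
drive_tool([
  [[0,0.03,-0.03,0,0],[0,0,0,0,0],[0.72,0,0,0,0],[0.72,0,0,0,0],[0.72,0,0,0,0],[0.72,0,0,0,0],[0.72,0,0,0,0]],
])

```text
time: 38.42
tool_pos: [0.5636, 0.1274, 0.1259]
orientation: [-0.051, 0.999, 0.0, -0.0]
contact_force: [-0.5, 0.5, 0.4]
gripper_width: 0.0613
finger_force: 0.0
```

```bash
cat >> h.py <<'E'
def lidtop(fn,zt,s,im):
    "lid on tin: top face at zt; widest rows/edges and stripe angle"
    hsv=cv2.cvtColor(im,cv2.COLOR_RGB2HSV);m=cv2.inRange(hsv,(40,90,15),(90,255,255))
    n,l,st,c=cv2.connectedComponentsWithStats(m[:,:]);i=1+st[1:,4].argmax();print(st[i].tolist(),c[i].round(0))
    tp=s['tool_pos'][:2]
    w=np.argwhere((hsv[:,:,1]<110)&(hsv[:,:,2]>90))[:,::-1]
    P=onz('wrist',w,zt,s)[:,:2]-tp;d=np.linalg.norm(P,axis=1);k=d<.0265
    a=np.arctan2(P[k,1],P[k,0]);print('stripe px',k.sum(),'yaw',np.degrees(np.arctan2(np.sin(a).mean(),np.cos(a).mean())).round(1),'mean pos',(P[k].mean(0)*1e3).round(1))
    print('expected top centre px',proj('wrist',[[*tp,zt]],s).round(0))
E
python3 - <<'E'
from h import *
s=state();im,s=snap('wrist','w18.png');lidtop('',.146,s,im)
E
```

```text
{'time': 38.417, 'tool_pos': [0.564, 0.127, 0.126], 'orientation': [-0.051, 0.999, 0.0, -0.0], 'contact_force': [-0.499, 0.466, 0.375], 'gripper_width': 0.061, 'finger_force': 0.0}
[250, 143, 150, 195, 20623] [325. 244.]
stripe px 948 yaw -117.5 mean pos [-1.9 -3. ]
expected top centre px [[323. 286.]]
```

```bash
cat >> h.py <<'E'
def strp(im,s,zt):
    hsv=cv2.cvtColor(im,cv2.COLOR_RGB2HSV);tp=np.array(s['tool_pos'][:2])
    w=((hsv[:,:,1]<110)&(hsv[:,:,2]>90)).astype(np.uint8)
    yy,xx=np.mgrid[0:400,0:640];P=onz('wrist',np.c_[xx.ravel(),yy.ravel()],zt,s)[:,:2]-tp
    d=np.linalg.norm(P,axis=1).reshape(400,640);w[d>.0265]=0
    n,l,st,c=cv2.connectedComponentsWithStats(w)
    for i in range(1,n):
        if st[i,4]>40:
            k=(l==i).ravel();q=P[k];v=np.linalg.svd(q-q.mean(0))[2][0] if k.sum()<3000 else [0,0]
            m=q.mean(0);v=v*np.sign(v@m) if len(v) else v
            print(st[i].tolist(),'mean mm',(m*1e3).round(1),'yaw of mean %.1f of axis %.1f'%(np.degrees(np.arctan2(m[1],m[0])),np.degrees(np.arctan2(v[1],v[0]))))
E
python3 - <<'E'
from h import *
s=readout.sense();im=cv2.imread('pics/w18.png')[:,:,::-1].copy();strp(im,s,.146)
m=cv2.inRange(cv2.cvtColor(im,cv2.COLOR_RGB2HSV),(40,90,15),(90,255,255))
for r in range(200,350,10):
    x=np.where(m[r,240:410])[0]
    if len(x):print(r,x.min()+240,x.max()+240,end=' | ')
E
```

```text
[264, 236, 14, 16, 81] mean mm [-15.  -20.7] yaw of mean -125.9 of axis 144.9
[265, 248, 41, 34, 508] mean mm [ -7.5 -15. ] yaw of mean -116.5 of axis -128.4
[387, 266, 6, 33, 108] mean mm [-4.4 25. ] yaw of mean 99.9 of axis -174.8
[370, 303, 16, 24, 89] mean mm [11.7 22.4] yaw of mean 62.4 of axis -22.9
[343, 327, 28, 12, 128] mean mm [19.6 15.3] yaw of mean 38.0 of axis 118.1
200 267 399 | 210 264 396 | 220 263 393 | 230 268 389 | 240 258 386 | 250 255 383 | 260 253 384 | 270 250 386 | 280 252 388 | 290 253 388 | 300 256 386 | 310 263 380 | 320 273 371 | 330 290 357 |
```

The lid's stripe axis is at -128°, about 29° clockwise of the tin's, with the lid resting on the thread. I'll regrip, turn it 54° anticlockwise with a slight lift, and let go.

Call:
drive_tool([
  [[0,0,0,0,0],[0,0,0,0,0],[0,0,0,0,0],[0,0,0,0,0],[0,0,0,0,0]],
])

```text
time: 38.88
tool_pos: [0.5637, 0.127, 0.1263]
orientation: [-0.051, 0.999, -0.0, 0.0]
contact_force: [-1.6, -1.0, 6.6]
gripper_width: 0.0518
finger_force: 61.6
```

Call:
drive_tool([
  [[0,0,0,-0.03,-0.9],[0,0,0,-0.02,-1],[0,0,0,-0.02,-1],[0,0,0,-0.02,-1],[0,0,0,0,-1],[0,0,0,0,-1],[0,0,0,0,-1],[0,0,0,0,-1],[0,0,0,0,-1],[0,0,0,0,-1],[0,0,0,0,-0.9],[0,0,0,0,0]],
])

```text
time: 39.88
tool_pos: [0.5636, 0.1278, 0.1286]
orientation: [-0.5, 0.866, 0.001, 0.0]
contact_force: [-1.2, 0.8, 1.5]
gripper_width: 0.0514
finger_force: 62.7
```

Call:
drive_tool([
  [[0,0,0,0,0],[0.72,0,0,0,0],[0.72,0,0,0,0],[0.72,0,0,0,0],[0.72,0,0,0,0],[0.72,0,0,0,0],[0.72,0,0,0,0]],
])

```text
time: 40.47
tool_pos: [0.5636, 0.1271, 0.1287]
orientation: [-0.499, 0.867, -0.0, -0.0]
contact_force: [-0.7, -0.4, 0.3]
gripper_width: 0.0619
finger_force: 0.0
```

Run:
```python
from h import *
s=state();plan(.5636,.127,.12,240)
im,s=snap('wrist','w19.png')
for z in(.146,.142):strp(im,s,z)
m=cv2.inRange(cv2.cvtColor(im,cv2.COLOR_RGB2HSV),(40,90,15),(90,255,255))
for r in range(200,360,10):
    x=np.where(m[r,240:410])[0]
    if len(x):print(r,x.min()+240,x.max()+240,end=' | ')
```

```text
{'time': 40.467, 'tool_pos': [0.564, 0.127, 0.129], 'orientation': [-0.499, 0.867, -0.0, -0.0], 'contact_force': [-0.653, -0.416, 0.329], 'gripper_width': 0.062, 'finger_force': 0.0}
plan: yaw now -120.2 q7 1.67 turn -0.03 units, shift x 0.00 y -0.00 z 0.29
[279, 224, 12, 19, 137] mean mm [  1.8 -24.3] yaw of mean -85.8 of axis -147.0
[280, 238, 39, 35, 530] mean mm [  1.7 -13.9] yaw of mean -83.2 of axis -77.5
[253, 245, 17, 63, 494] mean mm [ 20.1 -12.7] yaw of mean -32.3 of axis -121.0
[264, 309, 13, 8, 63] mean mm [24.7  1.8] yaw of mean 4.2 of axis -52.8
[279, 221, 12, 22, 170] mean mm [  2.6 -23.7] yaw of mean -83.8 of axis -141.0
[280, 238, 39, 35, 530] mean mm [  2.9 -12.5] yaw of mean -77.1 of axis -77.5
[255, 245, 15, 63, 379] mean mm [ 20.7 -12.5] yaw of mean -31.0 of axis -120.2
200 251 380 | 210 248 383 | 220 253 387 | 230 258 391 | 240 262 394 | 250 266 397 | 260 264 397 | 270 263 397 | 280 262 396 | 290 264 394 | 300 268 388 | 310 273 381 | 320 285 370 | 330 305 348 |
```

```bash
cat >> h.py <<'E'
from scipy.optimize import least_squares
def lidfit(im,s,r0=262):
    m=cv2.inRange(cv2.cvtColor(im,cv2.COLOR_RGB2HSV),(40,80,12),(90,255,255));px=[]
    for r in range(r0,350):
        x=np.where(m[r,225:425])[0]
        if len(x)>20: px+=[(x.min()+225,r),(x.max()+225+1,r)]
    px=np.array(px,float)
    f=lambda p:np.linalg.norm(onz('wrist',px,p[2]/1e3,s)[:,:2]*1e3-p[:2],axis=1)-27
    p=least_squares(f,[*(np.array(s['tool_pos'][:2])*1e3),145],loss='soft_l1',f_scale=.5).x
    print('lid top centre mm',p.round(2),'rms',np.sqrt(np.median(f(p)**2)).round(2),'rel tool z',(p[2]-s['tool_pos'][2]*1e3).round(2));return p
E
python3 - <<'E'
from h import *
s=readout.sense();ld=lambda f:cv2.imread('pics/'+f)[:,:,::-1].copy()
lidfit(ld('w19.png'),s)
a=np.radians(185.8);s2=dict(s);s2['tool_pos']=[.5636,.1274,.1259];s2['orientation']=[-.051,.9987,0,0]
lidfit(ld('w18.png'),s2)
s3=dict(s);s3['tool_pos']=[.5679,.1254,.1992];s3['orientation']=[-.12,.993,-.001,0];lidfit(ld('w17.png'),s3)
s4=dict(s);s4['tool_pos']=[.5332,-.417,.0054];s4['orientation']=[.966,.257,0,.001];lidfit(ld('w16.png'),s4)
E
```

```text
lid top centre mm [560.07 127.28 144.05] rms 0.35 rel tool z 15.34
lid top centre mm [560.92 127.41 145.52] rms 0.35 rel tool z 19.62
lid top centre mm [567.77 126.26 217.19] rms 0.19 rel tool z 17.99
lid top centre mm [ 570.74 -396.06  148.07] rms 0.0 rel tool z 142.67
```

Call:
drive_tool([
  [[0.72,0.02,0.04,-0.5,0],[0.72,0,0,-0.7,0],[0,0,0,0,0],[0,0,0,0,0],[0,0,0,0,0],[0,0,0,0,0],[0,0,0,0,0],[0,0,0,0.3,0],[0,0,0,0.15,0],[0,0,0,0.05,0],[0,0,0,0,0],[0,0,0,0,0]],
])

```text
time: 41.52
tool_pos: [0.5621, 0.1274, 0.1494]
orientation: [-0.499, 0.867, 0.0, -0.0]
contact_force: [0.2, 0.4, -0.3]
gripper_width: 0.0002
finger_force: 0.0
```

Call:
drive_tool([
  [[0,0,0,0.05,0],[0,0,0,0.05,0],[0,0,0,0,0]],
])

```text
time: 41.77
tool_pos: [0.5622, 0.1273, 0.1465]
orientation: [-0.499, 0.867, -0.0, -0.0]
contact_force: [-0.4, 0.4, -0.5]
gripper_width: -0.0001
finger_force: 0.0
```

Call:
drive_tool([
  [[0,0,0,0.05,0],[0,0,0,0.03,0],[0,0,0,0,0]],
])

```text
time: 42.02
tool_pos: [0.5625, 0.1266, 0.1446]
orientation: [-0.499, 0.867, -0.001, -0.0]
contact_force: [-0.7, -2.0, 4.7]
gripper_width: 0.0003
finger_force: 2.3
```

Call:
drive_tool([
  [[0,0,0,0.05,0],[0,0,0,0,0],[0,0,0,0,0]],
])

```text
time: 42.27
tool_pos: [0.5624, 0.126, 0.1435]
orientation: [-0.498, 0.867, -0.001, -0.001]
contact_force: [-2.3, -4.9, 8.0]
gripper_width: 0.0004
finger_force: 4.0
```

Contact at z≈0.1445 with sideways forces means the lid is only part way down, probably tilted on one lug. I'll regrip it centred, turn a little further and ease it down.

Call:
drive_tool([
  [[0,0,0,-0.5,0],[0.75,0,0,-0.3,0],[0.75,0,0,0,0],[0.75,0,0,0,0],[0.75,0,0,0,0],[0.75,0,0,0,0],[0.75,0,0,0,0],[0.75,0,0,0.5,0],[0.75,0,0,0.7,0],[0.75,0,0,0.18,0],[0.75,0,0,0,0],[0.75,0,0,0,0]],
])

```text
time: 43.27
tool_pos: [0.562, 0.1275, 0.1251]
orientation: [-0.499, 0.867, 0.0, -0.0]
contact_force: [-0.1, 0.4, 0.1]
gripper_width: 0.0639
finger_force: 0.0
```

Call:
drive_tool([
  [[0,0,0,0,0],[0,0,0,0,0],[0,0,0,0,0],[0,0,0,0,0],[0,0,0,0,-0.6],[0,0,0,0,-0.6],[0,0,0,0,0]],
])

```text
time: 43.85
tool_pos: [0.5625, 0.1282, 0.1267]
orientation: [-0.545, 0.839, 0.0, 0.001]
contact_force: [-3.2, -0.5, 8.1]
gripper_width: 0.0514
finger_force: 62.4
```

Run:
```python
from h import *
s=state();im,s=snap('wrist','w20.png');lidfit(im,s);strp(im,s,.1435)
plan(.562,.1273,.12)
```

```text
{'time': 43.85, 'tool_pos': [0.563, 0.128, 0.127], 'orientation': [-0.545, 0.839, 0.0, 0.001], 'contact_force': [-3.172, -0.525, 8.109], 'gripper_width': 0.051, 'finger_force': 62.439}
lid top centre mm [561.62 128.52 138.53] rms 0.17 rel tool z 11.78
[275, 225, 36, 36, 529] mean mm [  3.3 -18.7] yaw of mean -80.1 of axis -75.2
[260, 302, 11, 9, 49] mean mm [25.2  1.3] yaw of mean 3.0 of axis -70.0
plan: yaw now -114.1 q7 1.76 turn -0.00 units, shift x 0.03 y 0.00 z 0.22
```

Call:
drive_tool([
  [[0,0,0,0.05,0],[0,0,0,0.05,0],[0,0,0,0,0]],
])

```text
time: 44.15
tool_pos: [0.5628, 0.1286, 0.1263]
orientation: [-0.544, 0.839, -0.001, 0.001]
contact_force: [-8.6, -4.7, 28.9]
gripper_width: 0.0517
finger_force: 64.5
```

Call:
drive_tool([
  [[0,0,0,-0.1,0],[0.75,0,0,0,0],[0.75,0,0,0,0],[0.75,0,0,0,0],[0.75,0,0,0,0],[0.75,0,0,-0.6,0],[0.75,0,0,-0.7,0],[0,0,0,0,0],[0,0,0,0,0],[0,0,0,0,0],[0,0,0,0,0],[0,0,0,0,0]],
])

```text
time: 45.15
tool_pos: [0.5618, 0.127, 0.1634]
orientation: [-0.543, 0.839, 0.0, -0.001]
contact_force: [-0.1, -0.6, -0.1]
gripper_width: 0.0031
finger_force: 0.0
```

Call:
drive_tool([
  [[0,0,0,0.3,0],[0,0,0,0.25,0],[0,0,0,0.08,0],[0,0,0,0,0],[0,0,0,0,0]],
])

```text
time: 45.57
tool_pos: [0.562, 0.1273, 0.145]
orientation: [-0.544, 0.839, 0.0, -0.0]
contact_force: [0.7, 0.4, 0.2]
gripper_width: 0.0001
finger_force: 0.0
```

Run:
```python
from h import *
s=state();im,s=snap('wrist','w21.png');cv2.imwrite('pics/c8.png',cv2.resize(im[120:390,160:480,::-1],None,fx=2.2,fy=2.2,interpolation=cv2.INTER_CUBIC))
```

```text
{'time': 45.567, 'tool_pos': [0.562, 0.127, 0.145], 'orientation': [-0.544, 0.839, 0.0, -0.0], 'contact_force': [0.743, 0.39, 0.152], 'gripper_width': 0.0, 'finger_force': 0.0}
```

Call:
drive_tool([
  [[0,0,0,0.05,0],[0,0,0,0,0],[0,0,0,0,0]],
])

```text
time: 45.87
tool_pos: [0.5623, 0.1273, 0.1441]
orientation: [-0.543, 0.839, -0.0, 0.0]
contact_force: [0.2, 0.3, -0.0]
gripper_width: 0.0001
finger_force: 0.0
```

Call:
drive_tool([
  [[0,0,0,0.05,0],[0,0,0,0,0],[0,0,0,0,0]],
])

```text
time: 46.12
tool_pos: [0.5622, 0.1272, 0.1425]
orientation: [-0.543, 0.839, -0.0, -0.0]
contact_force: [-0.7, 0.1, 0.9]
gripper_width: 0.0002
finger_force: 0.0
```

Call:
drive_tool([
  [[0,0,0,0.05,0],[0,0,0,0,0],[0,0,0,0,0]],
])

```text
time: 46.37
tool_pos: [0.5626, 0.1275, 0.1421]
orientation: [-0.543, 0.839, -0.0, 0.0]
contact_force: [-1.8, -1.9, 8.1]
gripper_width: 0.0002
finger_force: 4.0
```

The lid's top is now at 0.1424, so lid_mid is about 57.4 mm above tin_mid: it has dropped into the thread. I'll regrip and screw it clockwise.

Call:
drive_tool([
  [[0,0,0,-0.5,0],[0.75,0,0,-0.3,0],[0.75,0,0,0,0],[0.75,0,0,0,0],[0.75,0,0,0,0],[0.75,0,0,0,0],[0.75,0,0,0,0],[0.75,0,0,0.5,0],[0.75,0,0,0.7,0],[0.75,0,0,0.2,0],[0.75,0,0,0,0],[0.75,0,0,0,0]],
])

```text
time: 47.37
tool_pos: [0.5619, 0.1275, 0.1226]
orientation: [-0.544, 0.839, 0.0, -0.0]
contact_force: [0.4, -0.2, 0.6]
gripper_width: 0.0641
finger_force: 0.0
```

Call:
drive_tool([
  [[0,0,0,0,0],[0,0,0,0,0],[0,0,0,0,0],[0,0,0,0,0],[0,0,0,0,0]],
])

```text
time: 47.78
tool_pos: [0.5626, 0.1278, 0.1241]
orientation: [-0.544, 0.839, -0.0, 0.001]
contact_force: [-2.7, -1.2, 5.6]
gripper_width: 0.0516
finger_force: 62.2
```

Call:
drive_tool([
  [[0,0,0,0.008,1],[0,0,0,0.008,1],[0,0,0,0.008,1],[0,0,0,0.008,1],[0,0,0,0.008,1],[0,0,0,0.008,1],[0,0,0,0,0]],
])

```text
time: 48.37
tool_pos: [0.5628, 0.1275, 0.1225]
orientation: [-0.306, 0.952, -0.0, 0.001]
contact_force: [-1.1, 0.3, 6.1]
gripper_width: 0.0519
finger_force: 62.3
```

Run:
```python
from h import *
s=state();print(np.round(s['moment'],2));im,s=snap('wrist','w22.png');lidfit(im,s);strp(im,s,.1415)
plan(.562,.1273,.12)
```

```text
{'time': 48.367, 'tool_pos': [0.563, 0.128, 0.123], 'orientation': [-0.306, 0.952, -0.0, 0.001], 'contact_force': [-1.109, 0.256, 6.149], 'gripper_width': 0.052, 'finger_force': 62.314}
[-0.13  0.2  -0.07]
lid top centre mm [562.13 127.7  137.14] rms 0.18 rel tool z 14.61
[276, 228, 35, 36, 522] mean mm [ -6.8 -18.1] yaw of mean -110.7 of axis -106.0
[259, 299, 33, 36, 220] mean mm [23.6 -6.8] yaw of mean -16.0 of axis -105.0
[292, 333, 24, 8, 101] mean mm [23.3  8.4] yaw of mean 19.9 of axis -51.7
plan: yaw now -144.1 q7 1.29 turn -0.00 units, shift x 0.03 y 0.01 z 0.08
```

Call:
drive_tool([
  [[0,0,0,0.008,1],[0,0,0,0.008,1],[0,0,0,0.008,1],[0,0,0,0.008,1],[0,0,0,0.008,1],[0,0,0,0.008,1],[0,0,0,0.008,1],[0,0,0,0.008,1],[0,0,0,0.008,1],[0,0,0,0.008,1],[0,0,0,0.008,1],[0,0,0,0,0]],
])

```text
time: 49.42
tool_pos: [0.5628, 0.1268, 0.1197]
orientation: [0.167, 0.986, -0.001, 0.001]
contact_force: [-0.8, -2.5, 7.4]
gripper_width: 0.0516
finger_force: 62.5
```

Call:
drive_tool([
  [[0,0,0,0.008,1],[0,0,0,0.008,1],[0,0,0,0.008,1],[0,0,0,0.008,1],[0,0,0,0.008,1],[0,0,0,0.008,1],[0,0,0,0.008,1],[0,0,0,0.008,1],[0,0,0,0.008,1],[0,0,0,0,0]],
])

```text
time: 50.25
tool_pos: [0.5625, 0.1266, 0.1182]
orientation: [0.532, 0.847, -0.001, 0.001]
contact_force: [-4.8, -3.9, 14.0]
gripper_width: 0.0517
finger_force: 63.2
```

Run:
```python
from h import *
s=state();print(np.round(s['moment'],2));im,s=snap('wrist','w23.png');strp(im,s,.138)
plan(.562,.1273,.12)
```

```text
{'time': 50.25, 'tool_pos': [0.563, 0.127, 0.118], 'orientation': [0.532, 0.847, -0.001, 0.001], 'contact_force': [-4.778, -3.897, 14.037], 'gripper_width': 0.052, 'finger_force': 63.16}
[-0.82  0.97 -0.13]
[277, 230, 34, 34, 499] mean mm [-17.5   9. ] yaw of mean 152.8 of axis 153.7
[371, 300, 18, 28, 152] mean mm [24.9 -2.3] yaw of mean -5.4 of axis -92.9
[284, 330, 16, 9, 47] mean mm [ -2.4 -25.7] yaw of mean -95.3 of axis -5.6
[326, 336, 26, 7, 105] mean mm [ 15.1 -20.2] yaw of mean -53.2 of axis 34.7
plan: yaw now 115.9 q7 -0.23 turn -0.00 units, shift x 0.03 y -0.01 z -0.06
```

Call:
drive_tool([
  [[0,0,0,0,1],[0,0,0,0,1],[0,0,0,0,1],[0,0,0,0,1],[0,0,0,0,1],[0,0,0,0,0],[0,0,0,0,0]],
])

```text
time: 50.88
tool_pos: [0.5623, 0.1266, 0.1182]
orientation: [0.701, 0.713, -0.001, 0.001]
contact_force: [-4.8, -3.3, 14.6]
gripper_width: 0.0518
finger_force: 63.2
```

Run:
```python
from h import *
s=state();print(np.round(s['moment'],2));im,s=snap('wrist','w24.png');strp(im,s,.138)
plan(.562,.1273,.12)
```

```text
{'time': 50.883, 'tool_pos': [0.562, 0.127, 0.118], 'orientation': [0.701, 0.713, -0.001, 0.001], 'contact_force': [-4.815, -3.293, 14.564], 'gripper_width': 0.052, 'finger_force': 63.204}
[-0.86  1.14 -0.25]
[277, 229, 34, 35, 509] mean mm [-12.2  15.2] yaw of mean 128.8 of axis 128.7
[331, 333, 25, 9, 115] mean mm [  7.3 -24.1] yaw of mean -73.2 of axis 16.6
plan: yaw now 91.0 q7 -0.61 turn -0.00 units, shift x 0.02 y -0.01 z -0.06
```

Call:
drive_tool([
  [[0,0,0,0,0.8],[0,0,0,0,0.8],[0,0,0,0,0.8],[0,0,0,0,0],[0,0,0,0,0]],
])

```text
time: 51.35
tool_pos: [0.5624, 0.1273, 0.1181]
orientation: [0.772, 0.636, -0.0, 0.001]
contact_force: [-4.4, -2.0, 13.2]
gripper_width: 0.0518
finger_force: 63.1
```

Run:
```python
from h import *
s=state();print(np.round(s['moment'],2));im,s=snap('wrist','w25.png');strp(im,s,.138)
plan(.562,.1273,.12)
```

```text
{'time': 51.35, 'tool_pos': [0.562, 0.127, 0.118], 'orientation': [0.772, 0.636, -0.0, 0.001], 'contact_force': [-4.416, -1.99, 13.245], 'gripper_width': 0.052, 'finger_force': 63.094}
[-0.53  1.02 -0.1 ]
[276, 229, 35, 35, 518] mean mm [-8.9 17.3] yaw of mean 117.2 of axis 117.1
plan: yaw now 79.0 q7 -0.79 turn -0.00 units, shift x -0.00 y -0.01 z -0.06
```

Call:
drive_tool([
  [[0.75,0,0,0,0],[0.75,0,0,0,0],[0.75,0,0,0,0],[0.75,0,0,0,0],[0.75,0,0,-0.5,0],[0.75,0,0,-0.7,0],[0,0,0,0,0],[0,0,0,0,0],[0,0,0,0,0],[0,0,0,0,0],[0,0,0,0,0]],
])

```text
time: 52.32
tool_pos: [0.5617, 0.1271, 0.1518]
orientation: [0.772, 0.635, -0.001, -0.0]
contact_force: [-0.7, -0.5, -0.6]
gripper_width: 0.0032
finger_force: 0.0
```

Call:
drive_tool([
  [[0,0,0,0.3,0],[0,0,0,0.15,0],[0,0,0,0,0],[0,0,0,0,0],[0,0,0,0,0]],
])

```text
time: 52.73
tool_pos: [0.5622, 0.1274, 0.139]
orientation: [0.772, 0.635, -0.0, -0.0]
contact_force: [-0.1, -1.0, -0.0]
gripper_width: 0.0004
finger_force: 0.0
```

Call:
drive_tool([
  [[0,0,0,0.05,0],[0,0,0,0,0],[0,0,0,0,0]],
])

```text
time: 52.98
tool_pos: [0.5623, 0.1273, 0.1378]
orientation: [0.772, 0.635, 0.0, 0.0]
contact_force: [-0.3, 0.9, 0.7]
gripper_width: -0.0002
finger_force: 0.0
```

Call:
drive_tool([
  [[0,0,0,0.05,0],[0,0,0,0,0],[0,0,0,0,0]],
])

```text
time: 53.23
tool_pos: [0.5623, 0.1273, 0.1363]
orientation: [0.772, 0.635, 0.0, 0.0]
contact_force: [0.5, -0.2, -0.0]
gripper_width: 0.0003
finger_force: 0.1
```

Call:
drive_tool([
  [[0,0,0,0.05,0],[0,0,0,0,0],[0,0,0,0,0]],
])

```text
time: 53.48
tool_pos: [0.5625, 0.1273, 0.1361]
orientation: [0.773, 0.635, 0.0, 0.0]
contact_force: [-3.5, -2.2, 11.3]
gripper_width: -0.0001
finger_force: 5.4
```

The lid's top is at 0.1362, so lid_mid is 51.2 mm above tin_mid and seated. I'll back off and look once more.

Call:
drive_tool([
  [[0,0,0,-0.5,0],[0,0,0,-0.9,0],[0,0,0,-1,0],[0,0,0,-1,0],[0,0,0,-1,0],[0,0,0,-1,0],[0,0,0,-1,0],[0,-0.3,0,-0.5,0],[0,-0.9,0,0,0],[0,-0.9,0,0,0],[0,0,0,0,0],[0,0,0,0,0]],
])

```text
time: 54.48
tool_pos: [0.5499, 0.0635, 0.3417]
orientation: [0.774, 0.634, -0.0, 0.0]
contact_force: [0.2, 1.1, 0.4]
gripper_width: -0.0003
finger_force: 0.0
```

Run:
```python
from h import *
s=state();im,s=snap('wrist','w26.png')
sc,_=snap('scene','s26.png')
o=np.vstack([cv2.resize(im,(560,350)),np.pad(cv2.resize(sc[140:260,230:420],None,fx=2,fy=2,interpolation=cv2.INTER_CUBIC),((0,0),(0,180),(0,0)))])
cv2.imwrite('pics/final.png',o[:,:,::-1])
a=np.radians(-9.2);c=np.array([.5622,.1273])
print('tin stripe shoulder px',(proj('wrist',[[c[0]+.03*np.cos(np.radians(-99.2)),c[1]+.03*np.sin(np.radians(-99.2)),.108],[*c,.136]],s)*.875).round(0).tolist())
print('valve scene tips',proj('scene',[[x,y,.111] for x,y in((.5795,.033),(.5037,-.0216),(.5689,-.0322))]).round(0).tolist())
```

```text
{'time': 54.483, 'tool_pos': [0.55, 0.064, 0.342], 'orientation': [0.774, 0.634, -0.0, 0.0], 'contact_force': [0.242, 1.099, 0.354], 'gripper_width': -0.0, 'finger_force': 0.0}
tin stripe shoulder px [[284.0, 112.0], [283.0, 86.0]]
valve scene tips [[330.0, 200.0], [319.0, 178.0], [306.0, 192.0]]
```

View pics/final.png

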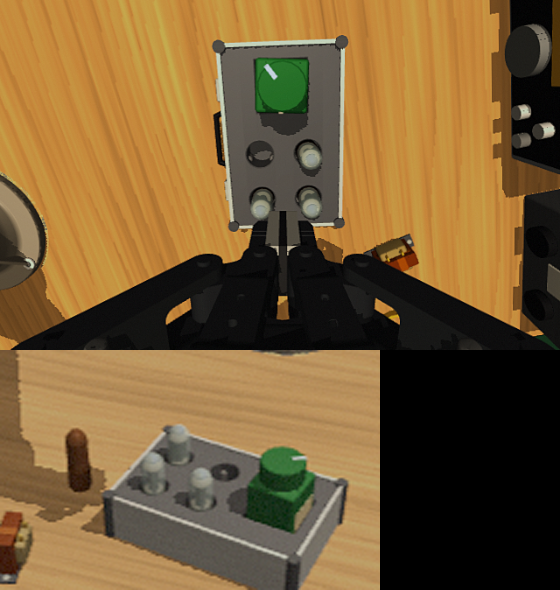

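The picture shows three valves seated and the tin square in its cutout with its stripe at (281,112). The lid is flush, its stripe toward (268,68), about 144° clockwise. I'm handing it in.

```bash
python3 -c "
from bench import order
print(order.close_job())"
```

```text
the job is handed in; nothing more can be done
None
```

I handed the job in at about 55 s; no verdict came back. By my own checks all three valves and the tin are fully home, and the lid is screwed down about 144° past the tin's stripe. It passed the expected 130° without a clear stop, but its height matches fully closed.

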